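# Pack a second layer in the parts tray and stow it in the tray rack

## Robot

A 6-joint arm with a two-finger parallel gripper is mounted at the origin on the work surface. World frame = base frame: x ahead of the robot, y to its left, z up, the work surface at z = 0. Lengths are in mm, angles in degrees, forces in N, time in s.
With the tool pointing down it reaches from about 300 to 850 mm from the base axis. Payload 4.2 kg.
Tool frame: the origin (TCP) lies at the very end of the fingers, on their centre line; the grasp point (between the pads) lies 19 mm behind it; z points along the fingers, y is the line along which they close (so a half turn about z gives the same grasp; the last joint's range is limited). The gripper opens to 91 mm and grips with 3 to 60 N. Pads are 32 mm wide; open, the fingers measure 118 mm over their backs; the gripper's body (76 mm by 178 mm) begins 60 mm behind the grasp point.
Start: joints at [65.661, 18.312, 89.639, -0, 72.044, -1.146], TCP at [226.459, 528.545, 213.976] pointing down, gripper open.
Joint ranges: [-177.97, 177.97], [-48.28, 115.42], [12.27, 149.76], [-77.06, 257.06], [2.81, 150.46], [-146.56, 146.56]. Speed limits (degrees/s): [147.25, 147.25, 180, 180, 180, 180].

## Interface

Orientations are given as [roll, pitch, yaw] about the fixed x, y, z axes, in that order (R = Rz(yaw) Ry(pitch) Rx(roll)).
In Python, from workcell import env, grab_frame gives the robot as it stands. The module is installed in compiled form; this text tells all that it offers.
- The arm moves only by the tool move_arm, never from a script. Its argument "plan" is a list of rows, each an object of numbers: "tx", "ty", "tz": the shift along the tool's x, y, z in cm; "wx", "wy", "wz": the turn, a rotation vector about the tool's x, y, z in rad. In form: [{"tx": .., "ty": .., "tz": .., "wx": .., "wy": .., "wz": ..}, ...]. A call has 1 to 12 rows; each row shifts and turns the commanded pose from where the row before left it, along the tool's axes as they then stand; what a row does not reach is not made up. A row lasts 1/12 s, in which the tool goes at most 41.7 mm and 7.16 degrees, less where a joint would pass 70% of its speed; a pose out of reach is approached as far as the arm can. A call is refused whole if a number of a shift passes 4.17 or a number of a turn 0.125, either way. A call with a gripper value outside its range is refused whole. "gripper" is the finger opening in cm, from 0 to 9.12, set as the call begins (left out, the last holds). The fingers move at their own pace and stop on an object; "force" is the grip in N (left out, the last holds). Time passes only in rows, so rows that do not move let the fingers close. It gives the time, the measured TCP pose, the force, the opening and the grip force at its end, in the units of the state.
- env.state(): the state, without advancing time (a new reading comes with each control period).
- grab_frame(name): name is "scene" or "top" or "wrist"; returns a dict with "color" (384x512x3 uint8, red, green, blue), "vfov" (degrees; the focal length in pixels is half the picture's height over the tangent of half this angle, whatever the lens; pixels are square), "cx", "cy" (the principal point, pixels), "view" (4x4, takes a point from world to camera coordinates). Camera axes: x right, y up, looking along -z (the intrinsics and any distortion apply to the point x, -y, -z); pixel columns grow to the right and rows downward; lengths in mm; the calibration is good to about 2 mm. A picture is of the moment at which its call begins. There is no depth.
- env.job_done(): hands the job in; it is judged then, once.
The state is a dict: "time_s": time; "qpos": joint angles; "qvel": joint speeds; "effort": joint torques, N m; "ee_pos": TCP position; "ee_rot": TCP orientation; "force": force on the tool from outside, world axes, zero at the start; "torque": the same for the moment, N m; "gripper_width": finger opening in mm; "gripper_force": force on a finger pad.
Only numpy, scipy, OpenCV 4.12 (cv2) and the standard library are available. Lean on these libraries where they do the work, as an engineer would, in place of code of your own. Each camera call takes 0.05 s, during which the arm holds its last target. There are 200 camera calls.

## Task

Lay the plywood separator sheet from its sloping stand flat and centred over the drilled plate that is already in the steel tray, lengthways with it, and gently set the other drilled plate on the sheet, squarely over the first. Then slide the loaded tray by its handle into the empty bottom slot of the green tray rack until it is fully home against the stop, the stack still in order. Do not shift the other things on the bench.

Things in the scene. Friction and masses are not known exactly. Their poses are not given: they have to be found in the camera images.
- tray: shallow loose steel tray standing on the bench, 160 mm long (x) by 130 mm wide (y), floor 3 mm thick, walls 4 mm thick and 16 mm high; origin at the centre of its underside, z up. Its +x end goes into the rack first; the handle is on its -x end. It slides on the bench. Loaded it weighs under 1 kg and stands 45 mm high
- tray_handle (a point): gripping point on the tray's handle: an upright steel lug 16 mm thick (y), 46 mm long, sticking out from the tray's -x wall from x = -80 to x = -126 mm, from 4 to 34 mm above the bench; this point is at x = -107 mm, 28 mm above the underside, axes as the tray's. Pinch across the 16 mm
- plate_low: drilled aluminium plate 104 (x) by 52 (y) by 18 mm thick, lying in the tray on its floor, roughly along the tray; origin at the centre of its underside, z up. It stays there
- plate_top: the other drilled aluminium plate, the same size (104 x 52 x 18 mm, about 0.26 kg), lying flat and loose on the bench; origin at the centre of its underside, x along its length. Either end may lead
- sheet: plywood separator sheet, loose, 130 (x) by 68 (y) by 6 mm, about 50 g, resting on the sloping stand; origin at the centre of its underside, x along its length (up the slope at the start), z square to its upper face. Either end may lead, same side up
- stand: fixed steel stand whose top slopes up 32 degrees towards its +x, with a lip at the low (-x) end standing 4 mm above the sheet's face; origin at the centre of its foot (130 x 60 mm). The slope is 44 mm wide, so the sheet overhangs it by 12 mm on each side with free space below; the sheet's underside centre is 62 mm above the bench
- rack: fixed green steel tray rack, 170 mm deep (x), 144 mm wide, 254 mm high; origin at the centre of its foot; trays go in along its +x. Above the empty bottom slot, stowed trays jut 20 mm in front of the mouth, from 70 to 225 mm above the bench, so an upright gripper cannot bring the handle home: lean it back 30 to 45 degrees. Once home, the tray's handle wall is 4 mm inside the mouth
- rack_mouth (a point): middle of the bottom slot's mouth at bench level, at x = -85 mm in the rack's frame, same axes. The slot is 136 mm wide and 70 mm high, its floor is the bench; along each side a 6 mm wide runner, 22 to 26 mm above the bench, passes over the tray's rim (124 mm between them). Before the mouth, guides 18 mm high flare out over 26 mm to about 160 mm width
- rack_stop (a point): middle of the stop (back wall's inner face) at bench level, at x = +79 mm in the rack's frame, axes as the rack's; the tray's nose touches it when the tray is home (tray origin 80 mm before it)
- flange: round steel flange, 90 mm across, 12 mm thick, with a 52 mm hub to 26 mm height; origin at the centre of its underside. Not part of the job; it may lie where the loose plate lay in another start
- pipe_stub: upright steel tube, 60 mm across, 70 mm tall; bystander
- angle_piece: steel angle, 80 mm long, 40 mm high, lying; bystander
- bar_block: lying aluminium block 70 x 45 x 25 mm; bystander
- lathe_centre: pointed steel cone, 36 mm across, 56 mm tall, standing; bystander
- wrench: spanner, 170 mm long, lying; bystander
- spray_can: can, 60 mm across, 170 mm tall; bystander
Things that resemble listed ones, but are neither listed nor needed, are in the scene too. What is meant by the sheet is not blue, and is the smaller of those in its own colour.

How it is judged (in metres and radians):
On the way, in this order (a step that is already met when the one before it is completed fails the run):
1. the sheet lies flat over the plate in the tray, released (x of sheet in the frame of plate_low between -0.016 and 0.016 m and y of sheet in the frame of plate_low between -0.012 and 0.012 m and z of sheet in the frame of plate_low between 0.014 and 0.022 m and angle between the x axis of sheet and the x axis of plate_low, either way round below 0.16 rad and angle between sheet's own z axis and vertical below 0.06 rad and z of plate_low in the frame of tray between 0 and 0.006 m and y of plate_low in the frame of tray between -0.023 and 0.023 m and x of plate_low in the frame of tray between -0.023 and 0.023 m and contact force between the fingers and sheet below 0.1 N and linear speed of sheet below 0.02 m/s), for 0.2 s.
2. the other plate lies on the sheet, released (x of sheet in the frame of plate_low between -0.016 and 0.016 m and y of sheet in the frame of plate_low between -0.012 and 0.012 m and z of sheet in the frame of plate_low between 0.014 and 0.022 m and angle between the x axis of sheet and the x axis of plate_low, either way round below 0.16 rad and angle between each of sheet, plate_top's own z axis and vertical below 0.06 rad and x of plate_top in the frame of sheet between -0.015 and 0.015 m and y of plate_top in the frame of sheet between -0.012 and 0.012 m and z of plate_top in the frame of sheet between 0.002 and 0.01 m and angle between the x axis of plate_top and the x axis of sheet, either way round below 0.16 rad and z of plate_low in the frame of tray between 0 and 0.006 m and y of plate_low in the frame of tray between -0.023 and 0.023 m and x of plate_low in the frame of tray between -0.023 and 0.023 m and contact force between the fingers and plate_top below 0.1 N and linear speed of plate_top below 0.02 m/s), for 0.2 s.
At the end, for the whole second after the job is handed in: Tray flat in the bottom slot within 8 mm of the stop, 6 mm of the middle, 0.06 rad; first plate on its floor within 23 mm of the middle; sheet flat on it within 16 mm along, 12 across; second plate flat on the sheet within 15 mm along, 12 across; both 0.16 rad; released, at rest (all of step 2 and x of tray in the frame of rack above -0.009 m and y of tray in the frame of rack between -0.006 and 0.006 m and angle between the x axis of tray and the x axis of rack, either way round below 0.06 rad and height (world z) of tray below 0.004 m and angle between tray's own z axis and vertical below 0.03 rad and linear speed of each of tray, plate_low, sheet below 0.02 m/s and contact force between the fingers and tray below 0.1 N and contact force between the fingers and sheet below 0.1 N); the robot touches nothing.
It fails at once if one of the other things on the bench is shifted by more than 20 mm (distance of any of flange, pipe_stub, angle_piece, bar_block, lathe_centre, wrench, spray_can from where it was at the start of the episode above 0.02 m).
It fails at once if the tray is tipped (angle between tray's own z axis and vertical above 0.25 rad).
It fails at once if the second plate is dropped or slammed on the sheet (over 60 N) (contact force between plate_top and sheet above 60 N).
It also fails if it takes over 72 s, if anything falls off the work surface, if the arm or the gripper's body presses on something with over 40 N, if the wrist force passes 120 N, or if a joint passes its speed limit or range.

## Working session

There is one attempt and no reset: what is moved stays moved. The work goes in short steps, Python scripts to look and compute and a tool call to move; the robot and the scene stay as the last step left them, time stands still between calls to the robot, and variables do not carry over. Pictures are saved under pics/ and viewed, at most 10 in all, crops included, and the job is handed in when it is done.

Besides the shell and the picture viewer there is one more tool, called after ">>>" in YAML: its name, and indented under it one key for each argument. move_arm: Moves the arm, as the interface text tells. Its arguments: {"type":"object","properties":{"plan":{"type":"array","items":{"type":"object","properties":{"tx":{"type":"number"},"ty":{"type":"number"},"tz":{"type":"number"},"wx":{"type":"number"},"wy":{"type":"number"},"wz":{"type":"number"}}}},"gripper":{"type":"number"},"force":{"type":"number"}},"required":["plan"]}

```bash
mkdir -p pics; cat > h.py <<'E'
import numpy as np, cv2
from workcell import env, grab_frame
from scipy.spatial.transform import Rotation as R
E
python3 - <<'E'
from h import *
import pickle
print(env.state())
fr={}
for n in("scene","top","wrist"):
    f=grab_frame(n); fr[n]=f
    print(n,f["vfov"],f["cx"],f["cy"],[k for k in f if k!="color"],np.round(f["view"],3).tolist())
    cv2.imwrite(f"pics/{n}0.png",cv2.resize(f["color"][:,:,::-1],(800,600),interpolation=cv2.INTER_CUBIC))
pickle.dump(fr,open("fr0.pkl","wb"))
E
```

```text
{'time_s': 0.0, 'qpos': array([ 6.56597709e+01,  1.83518607e+01,  8.97060709e+01, -2.73444916e-04,
        7.20442317e+01, -1.14589683e+00]), 'qvel': array([ 0.00772972,  0.04864217,  0.00868794,  0.03474943, -0.07942214,
        0.06591616]), 'effort': array([ 2.44275807e-04, -4.12473679e+01, -2.31967413e+01,  7.27327424e-02,
        4.59038280e-02, -1.38846676e-04]), 'ee_pos': array([226.25641962, 528.06426365, 213.12035595]), 'ee_rot': array([-1.79897852e+02, -1.78317296e-03,  1.56805751e+02]), 'force': array([ 0.59026551, -0.10640054,  0.72929091]), 'torque': array([ 0.02798254, -0.09496376, -0.03710464]), 'gripper_force': 0.0, 'gripper_width': 91.34399153913698}
scene 50.00995607920142 261.091015922328 189.77127963606006 ['vfov', 'cx', 'cy', 'view'] [[0.199, 0.98, -0.02, -95.495], [-0.68, 0.153, 0.717, 290.868], [0.705, -0.129, 0.697, -1470.423], [0.0, 0.0, 0.0, 1.0]]
top 54.627112448943336 251.94272622797178 190.11081685728985 ['vfov', 'cx', 'cy', 'view'] [[0.137, -0.991, 0.005, -91.108], [0.967, 0.135, 0.217, -532.035], [-0.215, -0.025, 0.976, -880.903], [0.0, 0.0, 0.0, 1.0]]
wrist 58.59731611700236 255.60491454637778 186.42103697010043 ['vfov', 'cx', 'cy', 'view'] [[0.394, 0.919, -0.002, -575.016], [-0.887, 0.38, -0.261, 29.308], [-0.239, 0.105, 0.965, -390.228], [0.0, 0.0, 0.0, 1.0]]
```

View pics/top0.png

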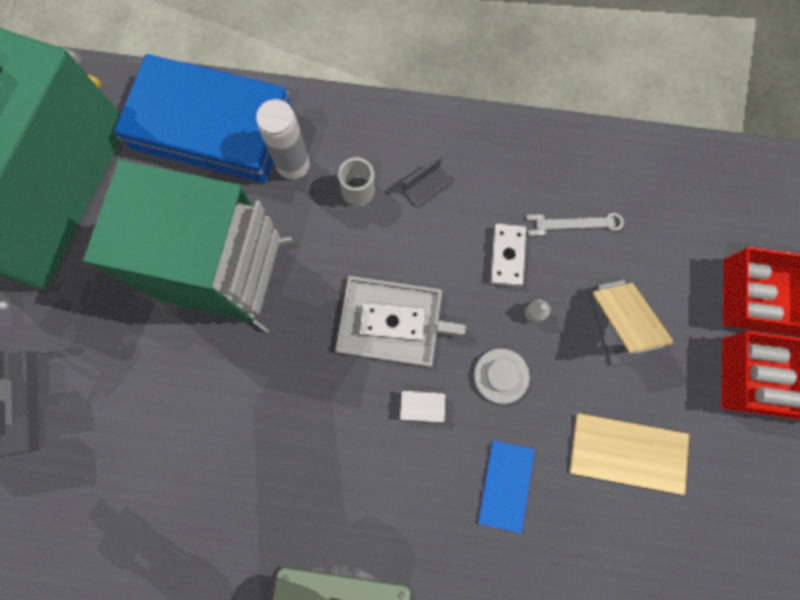

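View pics/scene0.png

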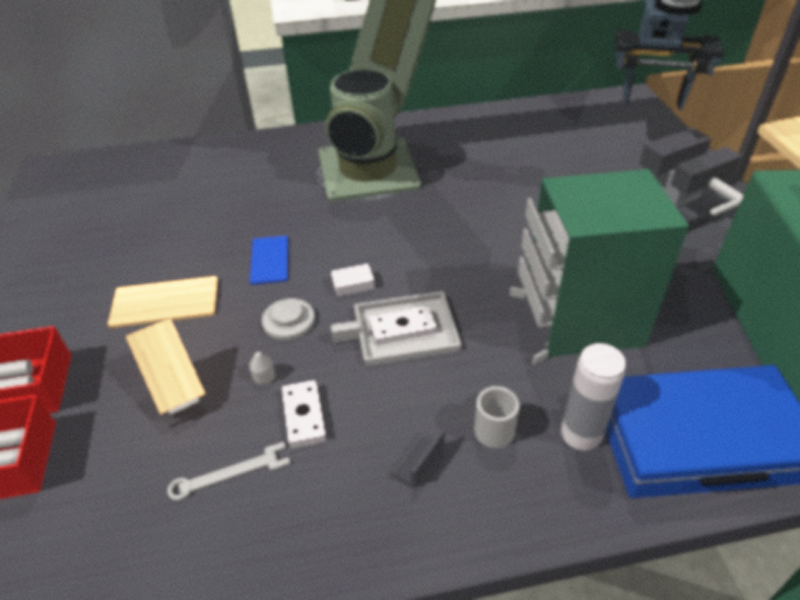

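The top view shows the loose plate at about (508,254), the tray at (390,322), the sheet on the stand at (632,318) and the rack at (165,235). The scene view agrees with this.

```bash
cat >> h.py <<'E'
def ray(f,p):
    F=192/np.tan(np.radians(f["vfov"]/2)); V=np.array(f["view"]); p=np.atleast_2d(p).astype(float)
    d=np.c_[(p[:,0]-f["cx"])/F,-(p[:,1]-f["cy"])/F,-np.ones(len(p))]@V[:3,:3]
    return -V[:3,:3].T@V[:3,3], d/np.linalg.norm(d,axis=1)[:,None]
def tri(fs,ps):
    rs=[ray(f,p) for f,p in zip(fs,ps)]; out=[];res=[]
    for i in range(len(rs[0][1])):
        A=0;b=0;Ps=[np.eye(3)-np.outer(d[i],d[i]) for _,d in rs]
        A=sum(Ps);b=sum(P@c for P,(c,_) in zip(Ps,rs));x=np.linalg.solve(A,b);out.append(x)
        res.append(np.linalg.norm(Ps[0]@(x-rs[0][0])))
    return np.array(out),np.array(res)
def atz(f,p,z):
    c,d=ray(f,p); return c+d*((z-c[2])/d[:,2])[:,None]
def proj(f,X):
    F=192/np.tan(np.radians(f["vfov"]/2)); V=np.array(f["view"]); Y=np.atleast_2d(X)@V[:3,:3].T+V[:3,3]
    return np.c_[f["cx"]-F*Y[:,0]/Y[:,2], f["cy"]+F*Y[:,1]/Y[:,2]]
E
cat > m1.py <<'E'
from h import *
import pickle
fr=pickle.load(open("fr0.pkl","rb")); T=fr["top"];S=fr["scene"]
k=lambda p:(np.array(p,float)+.5)/1.5625-.5
D={"plate_top":([(497,224),(526,226),(523,285),(491,284)],[(325,437),(290,446),(283,386),(316,381)]),
"tray":([(346,278),(441,292),(433,365),(336,353)],[(460,347),(365,360),(355,303),(446,294)]),
"low":([(363,302),(425,307),(422,340),(360,335)],[(437,330),(372,340),(367,317),(430,307)]),
"sheet":([(594,292),(629,283),(671,343),(630,352)],[(204,392),(163,414),(127,335),(172,320)][0:4]),
"rack":([(242,184),(217,290)],[(566,240),(541,180)])}
D["sheet"]=(D["sheet"][0],[(204,392),(163,414),(127,335),(172,320)])
for n,(a,b) in D.items():
    best=min(((tri([T,S],[k(a),k(np.roll(b,r,0))]),r) for r in range(len(a))),key=lambda t:t[0][1].sum())
    X=best[0][0]; print(n,best[1],np.round(X,1).tolist(),"res",best[0][1].round(1),"sides",np.linalg.norm(X-np.roll(X,-1,0),axis=1).round(1),"c",X.mean(0).round(1))
def crop(f,x0,y0,x1,y1,s):return cv2.resize(f["color"][y0:y1,x0:x1,::-1],None,fx=s,fy=s,interpolation=cv2.INTER_CUBIC)
a=crop(T,205,135,435,237,3);b=crop(S,76,184,306,290,2.7)
o=np.zeros((a.shape[0]+b.shape[0],690,3),np.uint8);o[:a.shape[0]]=a;o[a.shape[0]:,:b.shape[1]]=b
cv2.imwrite("pics/crop1.png",o);print(a.shape,b.shape)
E
python3 m1.py
```

```text
plate_top 0 [[704.5, -173.1, 13.3], [708.2, -224.3, 12.2], [600.1, -227.1, 17.8], [596.2, -175.0, 11.1]] res [3.2 2.8 3.1 2.2] sides [ 51.3 108.3  52.8 108.4] c [ 652.3 -199.9   13.6]
tray 0 [[573.1, 69.8, 7.0], [570.4, -92.1, 11.4], [444.4, -91.7, 20.2], [443.9, 72.1, 6.3]] res [0.8 1.9 3.6 4.9] sides [162.  126.3 164.3 129.2] c [507.9 -10.5  11.2]
low 0 [[534.2, 36.8, 14.8], [538.4, -71.4, 20.7], [482.7, -72.4, 19.4], [478.1, 35.4, 14.9]] res [2.  1.4 0.3 4.1] sides [108.5  55.8 108.   56.2] c [508.4 -17.9  17.5]
sheet 0 [[599.7, -343.1, 34.6], [624.7, -402.7, 29.9], [518.0, -443.9, 99.8], [496.2, -381.6, 96.7]] res [2.  1.3 1.4 3.6] sides [ 64.8 134.   66.1 126.7] c [ 559.7 -392.8   65.2]
rack 0 [[621.8, 198.3, 251.6], [476.6, 208.7, 250.2]] res [1.3 4.8] sides [145.6 145.6] c [549.2 203.5 250.9]
(306, 690, 3) (286, 621, 3)
```

View pics/crop1.png

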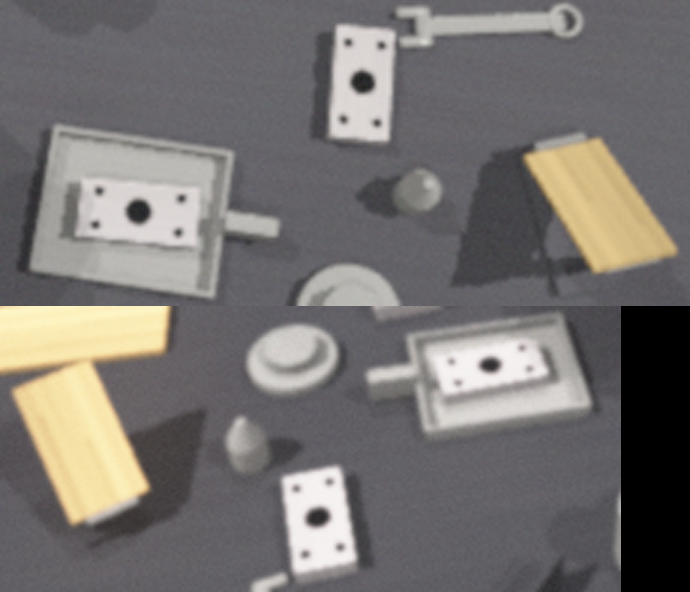

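The crops confirm the layout: the tray handle points to world −y, the plate lies nearly along world x, and the sheet's lip is at its top-left (high x) end. Next I'll work out the camera offset and plan the first moves, staying clear of the rack.

```bash
cat >> h.py <<'E'
def pose(): 
    s=env.state(); return np.array(s["ee_pos"]),R.from_euler("xyz",s["ee_rot"],degrees=True)
def tool(yaw,tilt=0,wx=0): return R.from_euler("z",yaw,degrees=True)*R.from_euler("x",180,degrees=True)*R.from_euler("y",tilt,degrees=True)*R.from_euler("x",wx,degrees=True)
def plan(p1,R1,n,start=None):
    p0,R0=start or pose(); rel=R0.inv()*R1; rv=rel.as_rotvec()/n; r=R.from_rotvec(rv).as_matrix()
    M=sum(np.linalg.matrix_power(r,k) for k in range(n)); t=np.linalg.solve(M,R0.inv().apply(np.array(p1)-p0))/10
    print(n,"rows t(cm)",t.round(3),"w",rv.round(4)); return (np.array(p1,float),R1)
E
python3 - <<'E'
from h import *
import pickle
fr=pickle.load(open("fr0.pkl","rb"));V=fr["wrist"]["view"];p,Q=pose()
c=-V[:3,:3].T@V[:3,3]; print("cam in tool",Q.inv().apply(c-p).round(1),"look",Q.inv().apply(-V[2,:3]).round(3),"up",Q.inv().apply(V[1,:3]).round(3))
a=plan((330,280,330),tool(120),9)
b=plan((470,-180,320),tool(60),14,a)
E
```

```text
cam in tool [  73.4    0.9 -169.9] look [-0.261 -0.001  0.965] up [0.965 0.    0.261]
9 rows t(cm) [-2.69  -1.417 -1.295] w [-0.0001  0.      0.0714]
14 rows t(cm) [-3.477  0.918  0.071] w [ 0.     -0.      0.0748]
```

```bash
python3 - <<'E'
from h import *
a=plan((330,280,330),tool(120),9)
b=plan((480,-100,300),tool(70),12,a)
c=plan((610,-240,260),tool(25),10,b)
E
```

```text
9 rows t(cm) [-2.69  -1.417 -1.295] w [-0.0001  0.      0.0714]
12 rows t(cm) [-3.403  0.877  0.25 ] w [ 0.     -0.      0.0727]
10 rows t(cm) [-0.234  1.946  0.4  ] w [-0.     -0.      0.0785]
```

>>> move_arm:
  plan:
    - {"tx": -2.69,"ty": -1.42,"tz": -1.3,"wz": 0.0714}
    - {"tx": -2.69,"ty": -1.42,"tz": -1.3,"wz": 0.0714}
    - {"tx": -2.69,"ty": -1.42,"tz": -1.3,"wz": 0.0714}
    - {"tx": -2.69,"ty": -1.42,"tz": -1.3,"wz": 0.0714}
    - {"tx": -2.69,"ty": -1.42,"tz": -1.3,"wz": 0.0714}
    - {"tx": -2.69,"ty": -1.42,"tz": -1.3,"wz": 0.0714}
    - {"tx": -2.69,"ty": -1.42,"tz": -1.3,"wz": 0.0714}
    - {"tx": -2.69,"ty": -1.42,"tz": -1.3,"wz": 0.0714}
    - {"tx": -2.69,"ty": -1.42,"tz": -1.3,"wz": 0.0714}

```text
schema error: expected keys tx, ty, tz, wx, wy, wz
```

>>> move_arm:
  plan:
    - {"tx": -2.69,"ty": -1.42,"tz": -1.3,"wx": 0,"wy": 0,"wz": 0.0714}
    - {"tx": -2.69,"ty": -1.42,"tz": -1.3,"wx": 0,"wy": 0,"wz": 0.0714}
    - {"tx": -2.69,"ty": -1.42,"tz": -1.3,"wx": 0,"wy": 0,"wz": 0.0714}
    - {"tx": -2.69,"ty": -1.42,"tz": -1.3,"wx": 0,"wy": 0,"wz": 0.0714}
    - {"tx": -2.69,"ty": -1.42,"tz": -1.3,"wx": 0,"wy": 0,"wz": 0.0714}
    - {"tx": -2.69,"ty": -1.42,"tz": -1.3,"wx": 0,"wy": 0,"wz": 0.0714}
    - {"tx": -2.69,"ty": -1.42,"tz": -1.3,"wx": 0,"wy": 0,"wz": 0.0714}
    - {"tx": -2.69,"ty": -1.42,"tz": -1.3,"wx": 0,"wy": 0,"wz": 0.0714}
    - {"tx": -2.69,"ty": -1.42,"tz": -1.3,"wx": 0,"wy": 0,"wz": 0.0714}

```text
time_s: 0.9
ee_pos: [330.1, 278.6, 331.2]
ee_rot: [-180.0, 0.0, 119.8]
force: [0.6, 0.1, 1.0]
gripper_width: 91.1
gripper_force: 0.0
```

>>> move_arm:
  plan:
    - {"tx": -3.4,"ty": 0.88,"tz": 0.25,"wx": 0,"wy": 0,"wz": 0.0727}
    - {"tx": -3.4,"ty": 0.88,"tz": 0.25,"wx": 0,"wy": 0,"wz": 0.0727}
    - {"tx": -3.4,"ty": 0.88,"tz": 0.25,"wx": 0,"wy": 0,"wz": 0.0727}
    - {"tx": -3.4,"ty": 0.88,"tz": 0.25,"wx": 0,"wy": 0,"wz": 0.0727}
    - {"tx": -3.4,"ty": 0.88,"tz": 0.25,"wx": 0,"wy": 0,"wz": 0.0727}
    - {"tx": -3.4,"ty": 0.88,"tz": 0.25,"wx": 0,"wy": 0,"wz": 0.0727}
    - {"tx": -3.4,"ty": 0.88,"tz": 0.25,"wx": 0,"wy": 0,"wz": 0.0727}
    - {"tx": -3.4,"ty": 0.88,"tz": 0.25,"wx": 0,"wy": 0,"wz": 0.0727}
    - {"tx": -3.4,"ty": 0.88,"tz": 0.25,"wx": 0,"wy": 0,"wz": 0.0727}
    - {"tx": -3.4,"ty": 0.88,"tz": 0.25,"wx": 0,"wy": 0,"wz": 0.0727}
    - {"tx": -3.4,"ty": 0.88,"tz": 0.25,"wx": 0,"wy": 0,"wz": 0.0727}
    - {"tx": -3.4,"ty": 0.88,"tz": 0.25,"wx": 0,"wy": 0,"wz": 0.0727}

```text
time_s: 1.9
ee_pos: [480.2, -101.3, 300.4]
ee_rot: [-180.0, -0.0, 69.8]
force: [0.9, -0.5, 0.1]
gripper_width: 91.1
gripper_force: 0.0
```

```bash
python3 - <<'E'
from h import *
import pickle
fr=pickle.load(open("fr0.pkl","rb"))
fr["wA"]=grab_frame("wrist");pickle.dump(fr,open("fr0.pkl","wb"))
print(env.state()["ee_pos"],env.state()["ee_rot"])
c=plan((610,-240,260),tool(25),10)
E
```

```text
[ 479.60534718 -107.17720833  299.77481295] [179.99035261   0.3511894   69.4101687 ]
10 rows t(cm) [-0.163  1.901  0.399] w [0.0003 0.0006 0.0775]
```

>>> move_arm:
  plan:
    - {"tx": -0.2,"ty": 1.93,"tz": 0.4,"wx": 0,"wy": 0,"wz": 0.078}
    - {"tx": -0.2,"ty": 1.93,"tz": 0.4,"wx": 0,"wy": 0,"wz": 0.078}
    - {"tx": -0.2,"ty": 1.93,"tz": 0.4,"wx": 0,"wy": 0,"wz": 0.078}
    - {"tx": -0.2,"ty": 1.93,"tz": 0.4,"wx": 0,"wy": 0,"wz": 0.078}
    - {"tx": -0.2,"ty": 1.93,"tz": 0.4,"wx": 0,"wy": 0,"wz": 0.078}
    - {"tx": -0.2,"ty": 1.93,"tz": 0.4,"wx": 0,"wy": 0,"wz": 0.078}
    - {"tx": -0.2,"ty": 1.93,"tz": 0.4,"wx": 0,"wy": 0,"wz": 0.078}
    - {"tx": -0.2,"ty": 1.93,"tz": 0.4,"wx": 0,"wy": 0,"wz": 0.078}
    - {"tx": -0.2,"ty": 1.93,"tz": 0.4,"wx": 0,"wy": 0,"wz": 0.078}
    - {"tx": -0.2,"ty": 1.93,"tz": 0.4,"wx": 0,"wy": 0,"wz": 0.078}
    - {"tx": 0,"ty": 0,"tz": 0,"wx": 0,"wy": 0,"wz": 0}
    - {"tx": 0,"ty": 0,"tz": 0,"wx": 0,"wy": 0,"wz": 0}

```text
time_s: 2.95
ee_pos: [611.3, -235.8, 259.8]
ee_rot: [-179.9, 0.1, 25.3]
force: [0.0, 0.5, -0.3]
gripper_width: 91.0
gripper_force: 0.0
```

```bash
python3 - <<'E'
from h import *
import pickle
fr=pickle.load(open("fr0.pkl","rb"))
fr["wB"]=grab_frame("wrist");pickle.dump(fr,open("fr0.pkl","wb"))
print(env.state()["ee_pos"],env.state()["ee_rot"])
o=np.vstack([cv2.resize(fr[k]["color"][y0:y0+220,:,::-1],(698,300),interpolation=cv2.INTER_CUBIC) for k,y0 in (("wA",80),("wB",80))])
cv2.imwrite("pics/wB.png",cv2.resize(fr["wB"]["color"][:,:,::-1],(800,600),interpolation=cv2.INTER_CUBIC))
cv2.imwrite("pics/wA.png",cv2.resize(fr["wA"]["color"][:,:,::-1],(800,600),interpolation=cv2.INTER_CUBIC))
E
```

```text
[ 611.25301133 -235.21099273  260.40091464] [-1.79907241e+02  3.41873819e-02  2.53751798e+01]
```

View pics/wB.png

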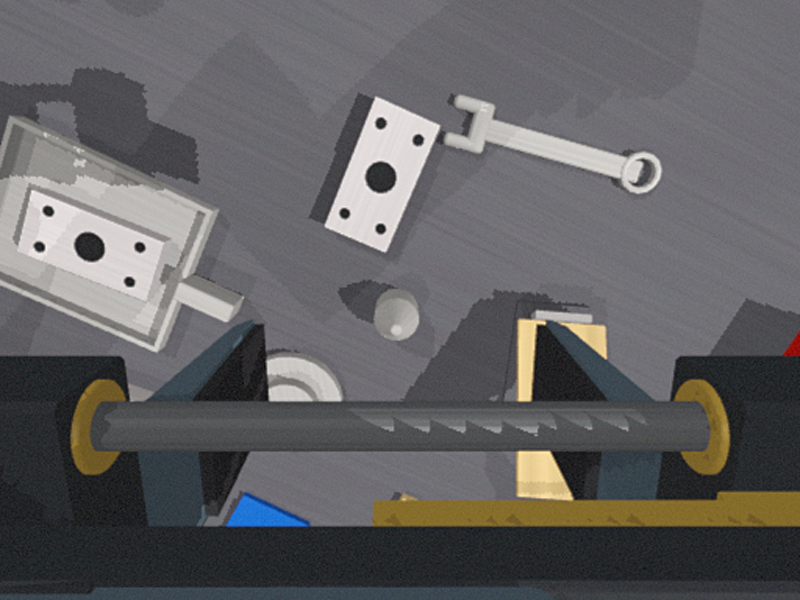

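View pics/wA.png

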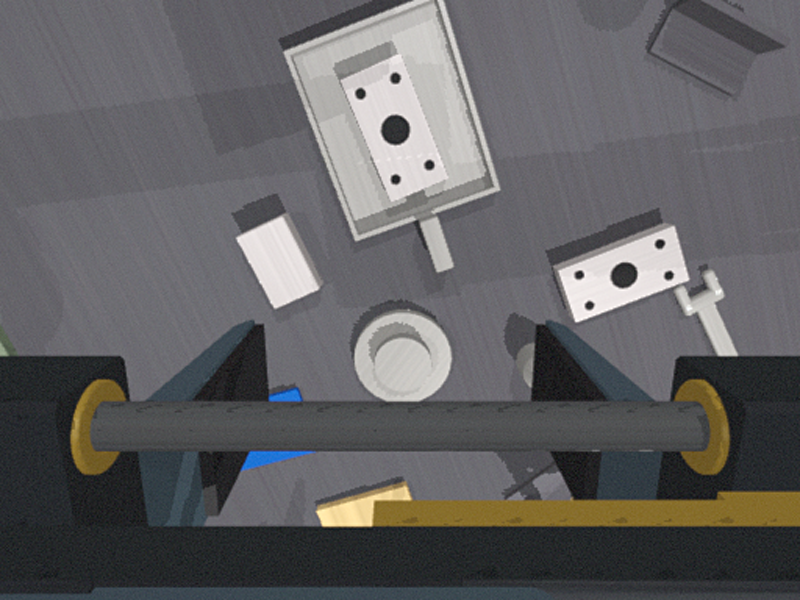

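The wrist views show both plates with their hole patterns. In wB the loose plate's hole is at (380,177) and plate_low's at (90,247), and in wA they are at (624,275) and (396,129). The sheet's low end in wB runs from (517,319) to (607,324).

```bash
cat > m2.py <<'E'
from h import *
import pickle
fr=pickle.load(open("fr0.pkl","rb")); T=fr["top"];A=fr["wA"];B=fr["wB"];S=fr["scene"]
k=lambda p:(np.array(p,float)+.5)/1.5625-.5
kc=lambda p:(np.array(p,float)+.5)/3-.5+[205,135]
def sh(n,X,r):print(n,X.round(1).tolist(),"res",r.round(1),"c",X.mean(0).round(1))
yaw=lambda d:np.degrees(np.arctan2(d[1],d[0])).round(1)
for n,b,a,t in (("top",[(381,123),(418,140),(344,213),(380,229),(380,177)],[(660,244),(669,275),(579,275),(590,305),(624,275)],[(348,41),(381,45),(343,119),(377,123),(363,82)]),
 ("low",[(48,211),(40,247),(140,247),(130,282),(90,247)],[(395,78),(360,93),(430,165),(396,180),(396,129)],[(99,191),(95,225),(181,198),(178,232),(138,211)])):
    X,r=tri([B,A],[k(b),k(a)]);sh(n+" BA",X,r);print(" yaw",yaw(X[0]+X[1]-X[2]-X[3]),yaw(X[0]-X[1]))
    X,r=tri([B,A,T],[k(b),k(a),kc(t)]);sh(n+" BAT",X,r)
X,r=tri([B,A],[k([(218,210),(160,351)]),k([(498,188),(357,239)])]);sh("tray handle end",X,r);print(yaw(X[0]-X[1]))
X=atz(A,k([(285,47),(357,239),(498,188)]),16);print("tray A z16",X.round(1).tolist())
b=[(517,319),(607,324),(517,497)]
X,r=tri([B,T],[k(b),kc([(525,156),(600,139),(597,271)])]);sh("sheet BT",X,r)
E
python3 m2.py
```

```text
top BA [[687.5, -183.7, 18.3], [688.5, -213.3, 18.3], [615.4, -185.8, 18.4], [616.6, -215.5, 19.7], [651.9, -199.4, 18.8]] res [0.  0.3 0.3 0.4 0.1] c [ 652.  -199.5   18.7]
 yaw 1.7 91.9
top BAT [[687.7, -183.8, 19.3], [688.6, -213.6, 18.8], [615.5, -186.2, 18.7], [616.5, -216.2, 18.8], [651.9, -200.0, 19.0]] res [0.2 0.3 0.6 0.5 0.7] c [ 652.  -200.    18.9]
low BA [[520.8, 18.9, 20.5], [490.6, 18.0, 19.1], [524.5, -53.5, 21.2], [494.2, -55.1, 21.1], [507.8, -17.7, 20.3]] res [0.1 0.4 0.1 0.  0.6] c [507.6 -17.9  20.4]
 yaw 92.9 1.8
low BAT [[520.9, 18.4, 21.1], [490.8, 17.5, 19.9], [524.5, -53.6, 21.3], [494.3, -55.1, 21.3], [507.9, -18.0, 20.8]] res [0.2 0.3 0.  0.1 0.5] c [507.7 -18.2  20.9]
tray handle end [[573.2, -93.1, 3.5], [444.1, -91.8, 11.0]] res [0.7 1.1] c [508.6 -92.5   7.2]
-0.6
tray A z16 [[448.0, 70.6, 16.0], [445.5, -90.3, 16.0], [571.9, -91.0, 16.0]]
sheet BT [[600.0, -343.2, 32.7], [626.0, -410.4, 27.3], [495.8, -384.1, 99.5]] res [1.7 0.6 1.6] c [ 573.9 -379.2   53.2]
```

```bash
python3 - <<'E'
from h import *
t=tool(21.3,-32); n=-t.apply([0,0,1]); print(n)
g=np.array([558.5,-395.1,64.5])-14*n; pre=g+100*n
a=plan(pre,t,10); plan(g,t,6,a)
E
```

```text
[0.49372113 0.19249382 0.8480481 ]
10 rows t(cm) [-0.345  1.282  1.369] w [ 0.0018 -0.0558  0.007 ]
6 rows t(cm) [ 0.    -0.     1.667] w [0. 0. 0.]
```

>>> move_arm:
  plan:
    - {"tx": -0.345,"ty": 1.28,"tz": 1.37,"wx": 0.0018,"wy": -0.0558,"wz": 0.007}
    - {"tx": -0.345,"ty": 1.28,"tz": 1.37,"wx": 0.0018,"wy": -0.0558,"wz": 0.007}
    - {"tx": -0.345,"ty": 1.28,"tz": 1.37,"wx": 0.0018,"wy": -0.0558,"wz": 0.007}
    - {"tx": -0.345,"ty": 1.28,"tz": 1.37,"wx": 0.0018,"wy": -0.0558,"wz": 0.007}
    - {"tx": -0.345,"ty": 1.28,"tz": 1.37,"wx": 0.0018,"wy": -0.0558,"wz": 0.007}
    - {"tx": -0.345,"ty": 1.28,"tz": 1.37,"wx": 0.0018,"wy": -0.0558,"wz": 0.007}
    - {"tx": -0.345,"ty": 1.28,"tz": 1.37,"wx": 0.0018,"wy": -0.0558,"wz": 0.007}
    - {"tx": -0.345,"ty": 1.28,"tz": 1.37,"wx": 0.0018,"wy": -0.0558,"wz": 0.007}
    - {"tx": -0.345,"ty": 1.28,"tz": 1.37,"wx": 0.0018,"wy": -0.0558,"wz": 0.007}
    - {"tx": -0.345,"ty": 1.28,"tz": 1.37,"wx": 0.0018,"wy": -0.0558,"wz": 0.007}
    - {"tx": 0,"ty": 0,"tz": 0,"wx": 0,"wy": 0,"wz": 0}
    - {"tx": 0,"ty": 0,"tz": 0,"wx": 0,"wy": 0,"wz": 0}

```text
time_s: 4.0
ee_pos: [601.1, -377.8, 137.0]
ee_rot: [-179.9, 32.0, 21.3]
force: [-0.2, -0.2, -0.9]
gripper_width: 91.4
gripper_force: 0.0
```

```bash
python3 - <<'E'
from h import *
import pickle
f=grab_frame("wrist");fr=pickle.load(open("fr0.pkl","rb"));fr["wC"]=f;pickle.dump(fr,open("fr0.pkl","wb"))
t=tool(21.3,-32); n=-t.apply([0,0,1])
g=np.array([558.5,-395.1,64.5])-14*n
print(env.state()["ee_pos"],env.state()["ee_rot"]);plan(g,t,6)
m=g+14*n; x=t.apply([1,0,0]);y=t.apply([0,1,0])
C=np.array([m+3*n+sx*65*x+sy*34*y for sx,sy in((1,1),(1,-1),(-1,-1),(-1,1))])
im=cv2.resize(f["color"][:,:,::-1],(800,600),interpolation=cv2.INTER_CUBIC)
cv2.polylines(im,[((proj(f,C)+.5)*1.5625).astype(int)],True,(0,0,255),1)
cv2.imwrite("pics/wC.png",im)
E
```

```text
[ 601.42765542 -377.76237518  138.65313601] [179.92452714  31.89428627  21.24259049]
6 rows t(cm) [-1.00e-03  9.00e-03  1.69e+00] w [ 0.0001 -0.0003 -0.0001]
```

View pics/wC.png

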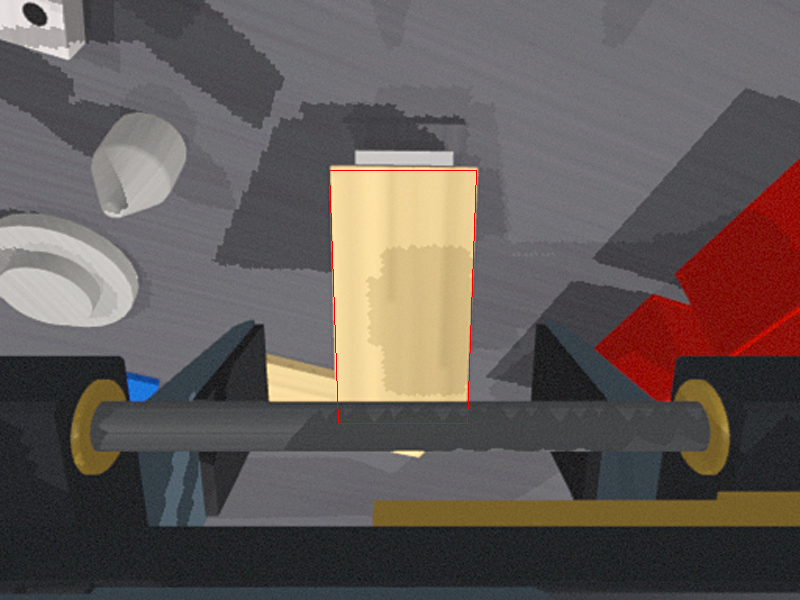

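The predicted outline matches the sheet, with its low edge about 4 px (2 mm) farther towards tool +x. I'll go in with a +2 mm correction.

>>> move_arm:
  plan:
    - {"tx": 0.1,"ty": 0,"tz": 2.5,"wx": 0,"wy": 0,"wz": 0}
    - {"tx": 0.1,"ty": 0,"tz": 2.5,"wx": 0,"wy": 0,"wz": 0}
    - {"tx": 0,"ty": 0,"tz": 2,"wx": 0,"wy": 0,"wz": 0}
    - {"tx": 0,"ty": 0,"tz": 1.5,"wx": 0,"wy": 0,"wz": 0}
    - {"tx": 0,"ty": 0,"tz": 1,"wx": 0,"wy": 0,"wz": 0}
    - {"tx": 0,"ty": 0,"tz": 0.6,"wx": 0,"wy": 0,"wz": 0}
    - {"tx": 0,"ty": 0,"tz": 0,"wx": 0,"wy": 0,"wz": 0}
    - {"tx": 0,"ty": 0,"tz": 0,"wx": 0,"wy": 0,"wz": 0}

```text
time_s: 4.72
ee_pos: [553.7, -397.7, 52.7]
ee_rot: [179.8, 31.9, 21.1]
force: [-0.1, 1.1, 0.4]
gripper_width: 91.1
gripper_force: 0.0
```

>>> move_arm:
  gripper: 6
  force: 15
  plan:
    - {"tx": 0,"ty": 0,"tz": 0,"wx": 0,"wy": 0,"wz": 0}
    - {"tx": 0,"ty": 0,"tz": 0,"wx": 0,"wy": 0,"wz": 0}
    - {"tx": 0,"ty": 0,"tz": 0,"wx": 0,"wy": 0,"wz": 0}
    - {"tx": 0,"ty": 0,"tz": 0,"wx": 0,"wy": 0,"wz": 0}
    - {"tx": 0,"ty": 0,"tz": 0,"wx": 0,"wy": 0,"wz": 0}
    - {"tx": 0,"ty": 0,"tz": 0,"wx": 0,"wy": 0,"wz": 0}

```text
time_s: 5.22
ee_pos: [553.4, -397.8, 51.7]
ee_rot: [179.8, 31.9, 21.2]
force: [0.5, 0.2, 2.0]
gripper_width: 67.8
gripper_force: 15.0
```

```bash
python3 - <<'E'
from h import *
p,Q=pose(); s=(p-Q.apply([0,0,100]),Q)
a=plan((507.7,-18.1,110),tool(92.6),18,s)
plan((507.7,-18.1,14),tool(92.6),8,a)
E
```

```text
18 rows t(cm) [ 1.452 -1.665 -0.181] w [-0.0191  0.0269 -0.0673]
8 rows t(cm) [ 0.  -0.   1.2] w [0. 0. 0.]
```

>>> move_arm:
  plan:
    - {"tx": 0,"ty": 0,"tz": -0.5,"wx": 0,"wy": 0,"wz": 0}
    - {"tx": 0,"ty": 0,"tz": -1,"wx": 0,"wy": 0,"wz": 0}
    - {"tx": 0,"ty": 0,"tz": -1.5,"wx": 0,"wy": 0,"wz": 0}
    - {"tx": 0,"ty": 0,"tz": -2,"wx": 0,"wy": 0,"wz": 0}
    - {"tx": 0,"ty": 0,"tz": -2,"wx": 0,"wy": 0,"wz": 0}
    - {"tx": 0,"ty": 0,"tz": -1.5,"wx": 0,"wy": 0,"wz": 0}
    - {"tx": 0,"ty": 0,"tz": -1,"wx": 0,"wy": 0,"wz": 0}
    - {"tx": 0,"ty": 0,"tz": -0.5,"wx": 0,"wy": 0,"wz": 0}

```text
time_s: 5.88
ee_pos: [603.6, -378.2, 137.8]
ee_rot: [179.7, 31.9, 21.1]
force: [0.0, -0.2, -1.2]
gripper_width: 68.1
gripper_force: 15.0
```

>>> move_arm:
  plan:
    - {"tx": 1.452,"ty": -1.665,"tz": -0.181,"wx": -0.0191,"wy": 0.0269,"wz": -0.0673}
    - {"tx": 1.452,"ty": -1.665,"tz": -0.181,"wx": -0.0191,"wy": 0.0269,"wz": -0.0673}
    - {"tx": 1.452,"ty": -1.665,"tz": -0.181,"wx": -0.0191,"wy": 0.0269,"wz": -0.0673}
    - {"tx": 1.452,"ty": -1.665,"tz": -0.181,"wx": -0.0191,"wy": 0.0269,"wz": -0.0673}
    - {"tx": 1.452,"ty": -1.665,"tz": -0.181,"wx": -0.0191,"wy": 0.0269,"wz": -0.0673}
    - {"tx": 1.452,"ty": -1.665,"tz": -0.181,"wx": -0.0191,"wy": 0.0269,"wz": -0.0673}
    - {"tx": 1.452,"ty": -1.665,"tz": -0.181,"wx": -0.0191,"wy": 0.0269,"wz": -0.0673}
    - {"tx": 1.452,"ty": -1.665,"tz": -0.181,"wx": -0.0191,"wy": 0.0269,"wz": -0.0673}
    - {"tx": 1.452,"ty": -1.665,"tz": -0.181,"wx": -0.0191,"wy": 0.0269,"wz": -0.0673}

```text
time_s: 6.63
ee_pos: [609.8, -183.9, 102.9]
ee_rot: [-174.5, 15.9, 58.6]
force: [0.8, -0.4, -1.0]
gripper_width: 67.8
gripper_force: 15.0
```

>>> move_arm:
  plan:
    - {"tx": 1.452,"ty": -1.665,"tz": -0.181,"wx": -0.0191,"wy": 0.0269,"wz": -0.0673}
    - {"tx": 1.452,"ty": -1.665,"tz": -0.181,"wx": -0.0191,"wy": 0.0269,"wz": -0.0673}
    - {"tx": 1.452,"ty": -1.665,"tz": -0.181,"wx": -0.0191,"wy": 0.0269,"wz": -0.0673}
    - {"tx": 1.452,"ty": -1.665,"tz": -0.181,"wx": -0.0191,"wy": 0.0269,"wz": -0.0673}
    - {"tx": 1.452,"ty": -1.665,"tz": -0.181,"wx": -0.0191,"wy": 0.0269,"wz": -0.0673}
    - {"tx": 1.452,"ty": -1.665,"tz": -0.181,"wx": -0.0191,"wy": 0.0269,"wz": -0.0673}
    - {"tx": 1.452,"ty": -1.665,"tz": -0.181,"wx": -0.0191,"wy": 0.0269,"wz": -0.0673}
    - {"tx": 1.452,"ty": -1.665,"tz": -0.181,"wx": -0.0191,"wy": 0.0269,"wz": -0.0673}
    - {"tx": 1.452,"ty": -1.665,"tz": -0.181,"wx": -0.0191,"wy": 0.0269,"wz": -0.0673}
    - {"tx": 0,"ty": 0,"tz": 0,"wx": 0,"wy": 0,"wz": 0}
    - {"tx": 0,"ty": 0,"tz": 0,"wx": 0,"wy": 0,"wz": 0}
    - {"tx": 0,"ty": 0,"tz": 0,"wx": 0,"wy": 0,"wz": 0}

```text
time_s: 7.63
ee_pos: [508.0, -18.6, 110.0]
ee_rot: [-180.0, 0.0, 92.5]
force: [-0.0, 0.2, -0.2]
gripper_width: 67.7
gripper_force: 15.0
```

```bash
python3 - <<'E'
from h import *
import pickle
f=grab_frame("wrist");fr=pickle.load(open("fr0.pkl","rb"));fr["wD"]=f;pickle.dump(fr,open("fr0.pkl","wb"))
print(env.state()["ee_pos"],env.state()["ee_rot"],env.state()["gripper_width"])
plan((507.7,-18.1,14),tool(92.6),8)
p,Q=pose()
x=Q.apply([1,0,0]);y=Q.apply([0,1,0]);m=p-Q.apply([0,0,14+3])
im=cv2.resize(f["color"][:,:,::-1],(800,600),interpolation=cv2.INTER_CUBIC)
for z0,c in ((0,(0,0,255)),):
    C=np.array([m+sx*65*x+sy*34*y for sx,sy in((1,1),(1,-1),(-1,-1),(-1,1))])
    cv2.polylines(im,[((proj(f,C)+.5)*1.5625).astype(int)],True,c,1)
cv2.imwrite("pics/wD.png",im)
E
```

```text
[508.36099384 -18.64161202 109.89396116] [-1.79955693e+02  3.91574563e-03  9.25018273e+01] 67.9599011071887
8 rows t(cm) [ 0.007 -0.007  1.199] w [-0.0001  0.     -0.0002]
```

View pics/wD.png

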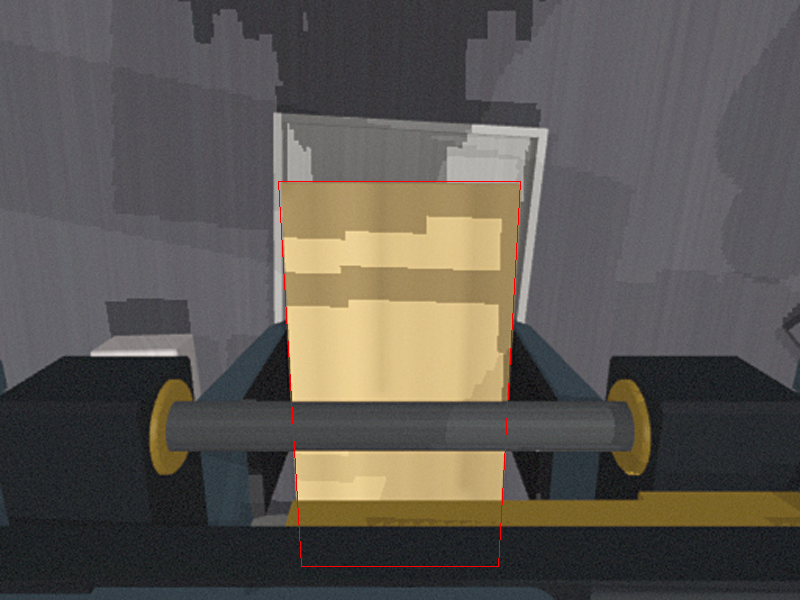

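The overlay shows the sheet gripped centred and square, above the tray. I'll lower it now.

>>> move_arm:
  plan:
    - {"tx": 0,"ty": 0,"tz": 1.5,"wx": 0,"wy": 0,"wz": 0}
    - {"tx": 0,"ty": 0,"tz": 2,"wx": 0,"wy": 0,"wz": 0}
    - {"tx": 0,"ty": 0,"tz": 2,"wx": 0,"wy": 0,"wz": 0}
    - {"tx": 0,"ty": 0,"tz": 1.8,"wx": 0,"wy": 0,"wz": 0}
    - {"tx": 0,"ty": 0,"tz": 1.2,"wx": 0,"wy": 0,"wz": 0}
    - {"tx": 0,"ty": 0,"tz": 0.6,"wx": 0,"wy": 0,"wz": 0}
    - {"tx": 0,"ty": 0,"tz": 0.4,"wx": 0,"wy": 0,"wz": 0}
    - {"tx": 0,"ty": 0,"tz": 0.3,"wx": 0,"wy": 0,"wz": 0}
    - {"tx": 0,"ty": 0,"tz": 0.1,"wx": 0,"wy": 0,"wz": 0}
    - {"tx": 0,"ty": 0,"tz": 0,"wx": 0,"wy": 0,"wz": 0}

```text
time_s: 8.52
ee_pos: [507.9, -18.2, 11.2]
ee_rot: [-180.0, -0.0, 92.5]
force: [0.5, 0.8, -0.7]
gripper_width: 67.8
gripper_force: 15.0
```

>>> move_arm:
  plan:
    - {"tx": 0,"ty": 0,"tz": 0.1,"wx": 0,"wy": 0,"wz": 0}
    - {"tx": 0,"ty": 0,"tz": 0.05,"wx": 0,"wy": 0,"wz": 0}
    - {"tx": 0,"ty": 0,"tz": 0,"wx": 0,"wy": 0,"wz": 0}

```text
time_s: 8.77
ee_pos: [507.8, -18.2, 9.9]
ee_rot: [-180.0, -0.0, 92.5]
force: [-0.4, 0.1, 2.5]
gripper_width: 68.0
gripper_force: 15.0
```

>>> move_arm:
  gripper: 7.5
  plan:
    - {"tx": 0,"ty": 0,"tz": 0,"wx": 0,"wy": 0,"wz": 0}
    - {"tx": 0,"ty": 0,"tz": 0,"wx": 0,"wy": 0,"wz": 0}
    - {"tx": 0,"ty": 0,"tz": 0,"wx": 0,"wy": 0,"wz": 0}
    - {"tx": 0,"ty": 0,"tz": 0,"wx": 0,"wy": 0,"wz": 0}
    - {"tx": 0,"ty": 0,"tz": -1,"wx": 0,"wy": 0,"wz": 0}
    - {"tx": 0,"ty": 0,"tz": -2,"wx": 0,"wy": 0,"wz": 0}
    - {"tx": 0,"ty": 0,"tz": -3,"wx": 0,"wy": 0,"wz": 0}
    - {"tx": 0,"ty": 0,"tz": -4,"wx": 0,"wy": 0,"wz": 0}
    - {"tx": 0,"ty": 0,"tz": 0,"wx": 0,"wy": 0,"wz": 0}

```text
time_s: 9.52
ee_pos: [512.3, -18.5, 116.7]
ee_rot: [179.3, 0.1, 92.5]
force: [1.3, 0.1, 0.1]
gripper_width: 75.3
gripper_force: 0.0
```

```bash
python3 - <<'E'
from h import *
import pickle
fr=pickle.load(open("fr0.pkl","rb"));fr["wE"]=f=grab_frame("wrist");fr["top1"]=grab_frame("top");pickle.dump(fr,open("fr0.pkl","wb"))
print(env.state()["ee_pos"],env.state()["ee_rot"],env.state()["gripper_width"])
t=tool(1.7)
a=plan((652,-199.7,110),t,14)
plan((652,-199.7,4),t,8,a)
E
```

```text
[508.72025313 -18.26169265 111.61209117] [ 1.79803284e+02 -6.26695288e-04  9.25441957e+01] 75.08901840900155
14 rows t(cm) [-0.384  1.796  0.015] w [ 0.0002 -0.0002  0.1133]
8 rows t(cm) [ 0.    -0.     1.325] w [0. 0. 0.]
```

>>> move_arm:
  plan:
    - {"tx": -0.384,"ty": 1.796,"tz": 0,"wx": 0,"wy": 0,"wz": 0.1133}
    - {"tx": -0.384,"ty": 1.796,"tz": 0,"wx": 0,"wy": 0,"wz": 0.1133}
    - {"tx": -0.384,"ty": 1.796,"tz": 0,"wx": 0,"wy": 0,"wz": 0.1133}
    - {"tx": -0.384,"ty": 1.796,"tz": 0,"wx": 0,"wy": 0,"wz": 0.1133}
    - {"tx": -0.384,"ty": 1.796,"tz": 0,"wx": 0,"wy": 0,"wz": 0.1133}
    - {"tx": -0.384,"ty": 1.796,"tz": 0,"wx": 0,"wy": 0,"wz": 0.1133}
    - {"tx": -0.384,"ty": 1.796,"tz": 0,"wx": 0,"wy": 0,"wz": 0.1133}
    - {"tx": -0.384,"ty": 1.796,"tz": 0,"wx": 0,"wy": 0,"wz": 0.1133}
    - {"tx": -0.384,"ty": 1.796,"tz": 0,"wx": 0,"wy": 0,"wz": 0.1133}
    - {"tx": -0.384,"ty": 1.796,"tz": 0,"wx": 0,"wy": 0,"wz": 0.1133}
    - {"tx": -0.384,"ty": 1.796,"tz": 0,"wx": 0,"wy": 0,"wz": 0.1133}
    - {"tx": -0.384,"ty": 1.796,"tz": 0,"wx": 0,"wy": 0,"wz": 0.1133}

```text
time_s: 10.62
ee_pos: [650.6, -163.4, 107.2]
ee_rot: [-179.9, 0.2, 14.3]
force: [-0.5, 0.2, -0.5]
gripper_width: 75.1
gripper_force: 0.0
```

>>> move_arm:
  plan:
    - {"tx": -0.384,"ty": 1.796,"tz": 0,"wx": 0,"wy": 0,"wz": 0.1133}
    - {"tx": -0.384,"ty": 1.796,"tz": 0,"wx": 0,"wy": 0,"wz": 0.1133}
    - {"tx": 0,"ty": 0,"tz": 0,"wx": 0,"wy": 0,"wz": 0}
    - {"tx": 0,"ty": 0,"tz": 0,"wx": 0,"wy": 0,"wz": 0}

```text
time_s: 10.95
ee_pos: [649.6, -200.0, 107.4]
ee_rot: [-179.9, 0.2, 1.7]
force: [-0.4, 0.8, 0.7]
gripper_width: 75.2
gripper_force: 0.0
```

```bash
python3 - <<'E'
from h import *
import pickle
fr=pickle.load(open("fr0.pkl","rb"))
f=grab_frame("wrist")
print(env.state()["ee_pos"],env.state()["ee_rot"],env.state()["gripper_width"])
plan((652,-199.7,4),tool(1.7),8)
y=lambda v:v
def ov(f,c,yaw,L,W,im=None):
    im=cv2.resize(f["color"][:,:,::-1],(800,600),interpolation=cv2.INTER_CUBIC)
    r=R.from_euler("z",yaw,degrees=True)
    C=np.array([np.array(c)+r.apply([a*L/2,b*W/2,0]) for a,b in((1,1),(1,-1),(-1,-1),(-1,1))])
    cv2.polylines(im,[((proj(f,C)+.5)*1.5625).astype(int)],True,(0,0,255),1);return im
a=ov(f,(652,-199.7,18),1.7,104,52)[20:600]
b=ov(fr["wE"],(507.7,-18.1,27),92.6,130,68)[:]
cv2.imwrite("pics/c2.png",np.hstack([cv2.resize(a[:460,150:650],(400,368)),cv2.resize(b[:460,150:650],(400,368))]))
E
```

```text
[ 649.84329444 -199.17490565  107.76420228] [-179.88558672    0.21791719    1.72081592] 74.84303839512734
8 rows t(cm) [0.03  0.009 1.297] w [-0.0002  0.0005  0.    ]
```

View pics/c2.png

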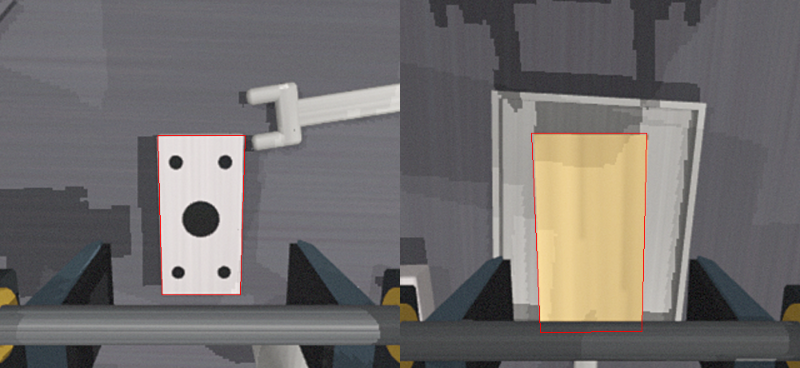

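The sheet lies exactly on its predicted outline in the tray, and the loose plate matches its own. I'll grasp the plate.

>>> move_arm:
  plan:
    - {"tx": 0.1,"ty": 0,"tz": 1.5,"wx": 0,"wy": 0,"wz": 0}
    - {"tx": 0.1,"ty": 0,"tz": 2,"wx": 0,"wy": 0,"wz": 0}
    - {"tx": 0,"ty": 0,"tz": 2,"wx": 0,"wy": 0,"wz": 0}
    - {"tx": 0,"ty": 0,"tz": 2,"wx": 0,"wy": 0,"wz": 0}
    - {"tx": 0,"ty": 0,"tz": 1.3,"wx": 0,"wy": 0,"wz": 0}
    - {"tx": 0,"ty": 0,"tz": 0.9,"wx": 0,"wy": 0,"wz": 0}
    - {"tx": 0,"ty": 0,"tz": 0.6,"wx": 0,"wy": 0,"wz": 0}
    - {"tx": 0,"ty": 0,"tz": 0,"wx": 0,"wy": 0,"wz": 0}
    - {"tx": 0,"ty": 0,"tz": 0,"wx": 0,"wy": 0,"wz": 0}

```text
time_s: 11.75
ee_pos: [652.8, -199.2, 6.4]
ee_rot: [-180.0, 0.1, 1.7]
force: [-0.4, 0.2, 0.7]
gripper_width: 75.1
gripper_force: 0.0
```

>>> move_arm:
  gripper: 4
  force: 30
  plan:
    - {"tx": 0,"ty": 0,"tz": 0,"wx": 0,"wy": 0,"wz": 0}
    - {"tx": 0,"ty": 0,"tz": 0,"wx": 0,"wy": 0,"wz": 0}
    - {"tx": 0,"ty": 0,"tz": 0,"wx": 0,"wy": 0,"wz": 0}
    - {"tx": 0,"ty": 0,"tz": 0,"wx": 0,"wy": 0,"wz": 0}
    - {"tx": 0,"ty": 0,"tz": 0,"wx": 0,"wy": 0,"wz": 0}
    - {"tx": 0,"ty": 0,"tz": 0,"wx": 0,"wy": 0,"wz": 0}

```text
time_s: 12.25
ee_pos: [652.9, -199.8, 6.8]
ee_rot: [180.0, 0.0, 1.7]
force: [-1.2, -0.4, 4.0]
gripper_width: 51.8
gripper_force: 30.0
```

```bash
python3 - <<'E'
from h import *
p,Q=pose();print(p,env.state()["ee_rot"],env.state()["gripper_width"])
a=plan((507.7,-18.1,p[2]+100),tool(92.6),16,(p+[0,0,100],Q))
E
```

```text
[ 652.86159032 -199.80506418    6.80126731] [1.79995788e+02 1.92622337e-02 1.66090966e+00] 51.84192076067277
16 rows t(cm) [ 0.16 -1.61 -0.  ] w [-0.      0.     -0.0992]
```

>>> move_arm:
  plan:
    - {"tx": 0,"ty": 0,"tz": -0.5,"wx": 0,"wy": 0,"wz": 0}
    - {"tx": 0,"ty": 0,"tz": -1,"wx": 0,"wy": 0,"wz": 0}
    - {"tx": 0,"ty": 0,"tz": -2,"wx": 0,"wy": 0,"wz": 0}
    - {"tx": 0,"ty": 0,"tz": -3,"wx": 0,"wy": 0,"wz": 0}
    - {"tx": 0,"ty": 0,"tz": -2,"wx": 0,"wy": 0,"wz": 0}
    - {"tx": 0,"ty": 0,"tz": -1.5,"wx": 0,"wy": 0,"wz": 0}
    - {"tx": 0.16,"ty": -1.61,"tz": 0,"wx": 0,"wy": 0,"wz": -0.0992}
    - {"tx": 0.16,"ty": -1.61,"tz": 0,"wx": 0,"wy": 0,"wz": -0.0992}
    - {"tx": 0.16,"ty": -1.61,"tz": 0,"wx": 0,"wy": 0,"wz": -0.0992}
    - {"tx": 0.16,"ty": -1.61,"tz": 0,"wx": 0,"wy": 0,"wz": -0.0992}

```text
time_s: 13.08
ee_pos: [647.6, -134.7, 106.5]
ee_rot: [-179.9, 0.0, 24.7]
force: [-0.0, -0.0, -2.9]
gripper_width: 51.7
gripper_force: 30.0
```

>>> move_arm:
  plan:
    - {"tx": 0.16,"ty": -1.61,"tz": 0,"wx": 0,"wy": 0,"wz": -0.0992}
    - {"tx": 0.16,"ty": -1.61,"tz": 0,"wx": 0,"wy": 0,"wz": -0.0992}
    - {"tx": 0.16,"ty": -1.61,"tz": 0,"wx": 0,"wy": 0,"wz": -0.0992}
    - {"tx": 0.16,"ty": -1.61,"tz": 0,"wx": 0,"wy": 0,"wz": -0.0992}
    - {"tx": 0.16,"ty": -1.61,"tz": 0,"wx": 0,"wy": 0,"wz": -0.0992}
    - {"tx": 0.16,"ty": -1.61,"tz": 0,"wx": 0,"wy": 0,"wz": -0.0992}
    - {"tx": 0.16,"ty": -1.61,"tz": 0,"wx": 0,"wy": 0,"wz": -0.0992}
    - {"tx": 0.16,"ty": -1.61,"tz": 0,"wx": 0,"wy": 0,"wz": -0.0992}
    - {"tx": 0.16,"ty": -1.61,"tz": 0,"wx": 0,"wy": 0,"wz": -0.0992}
    - {"tx": 0.16,"ty": -1.61,"tz": 0,"wx": 0,"wy": 0,"wz": -0.0992}
    - {"tx": 0.16,"ty": -1.61,"tz": 0,"wx": 0,"wy": 0,"wz": -0.0992}
    - {"tx": 0.16,"ty": -1.61,"tz": 0,"wx": 0,"wy": 0,"wz": -0.0992}

```text
time_s: 14.08
ee_pos: [506.7, -17.2, 106.8]
ee_rot: [-179.9, -0.0, 92.9]
force: [0.6, 0.6, -2.1]
gripper_width: 51.5
gripper_force: 30.0
```

>>> move_arm:
  plan:
    - {"tx": 0,"ty": 0,"tz": 0,"wx": 0,"wy": 0,"wz": 0}
    - {"tx": 0,"ty": 0,"tz": 0,"wx": 0,"wy": 0,"wz": 0}
    - {"tx": 0,"ty": 0,"tz": 0,"wx": 0,"wy": 0,"wz": 0}

```text
time_s: 14.33
ee_pos: [508.7, -17.9, 107.0]
ee_rot: [179.9, -0.0, 92.5]
force: [0.5, 0.5, -2.0]
gripper_width: 52.0
gripper_force: 30.0
```

Lowering from 107 to about 35, then creeping down until contact.

>>> move_arm:
  plan:
    - {"tx": 0,"ty": 0,"tz": 1,"wx": 0,"wy": 0,"wz": 0}
    - {"tx": 0,"ty": 0,"tz": 2,"wx": 0,"wy": 0,"wz": 0}
    - {"tx": 0,"ty": 0,"tz": 2,"wx": 0,"wy": 0,"wz": 0}
    - {"tx": 0,"ty": 0,"tz": 1,"wx": 0,"wy": 0,"wz": 0}
    - {"tx": 0,"ty": 0,"tz": 0.5,"wx": 0,"wy": 0,"wz": 0}
    - {"tx": 0,"ty": 0,"tz": 0.3,"wx": 0,"wy": 0,"wz": 0}
    - {"tx": 0,"ty": 0,"tz": 0.2,"wx": 0,"wy": 0,"wz": 0}
    - {"tx": 0,"ty": 0,"tz": 0.1,"wx": 0,"wy": 0,"wz": 0}
    - {"tx": 0,"ty": 0,"tz": 0.1,"wx": 0,"wy": 0,"wz": 0}
    - {"tx": 0,"ty": 0,"tz": 0,"wx": 0,"wy": 0,"wz": 0}
    - {"tx": 0,"ty": 0,"tz": 0,"wx": 0,"wy": 0,"wz": 0}

```text
time_s: 15.25
ee_pos: [507.8, -17.8, 34.8]
ee_rot: [-180.0, -0.0, 92.6]
force: [0.2, 0.4, -1.4]
gripper_width: 52.0
gripper_force: 30.0
```

>>> move_arm:
  plan:
    - {"tx": 0,"ty": 0,"tz": 0.05,"wx": 0,"wy": 0,"wz": 0}
    - {"tx": 0,"ty": 0,"tz": 0.05,"wx": 0,"wy": 0,"wz": 0}
    - {"tx": 0,"ty": 0,"tz": 0,"wx": 0,"wy": 0,"wz": 0}

```text
time_s: 15.5
ee_pos: [507.6, -17.7, 33.8]
ee_rot: [-180.0, -0.0, 92.6]
force: [-0.7, 0.0, 1.1]
gripper_width: 51.7
gripper_force: 30.0
```

>>> move_arm:
  gripper: 6.2
  plan:
    - {"tx": 0,"ty": 0,"tz": 0,"wx": 0,"wy": 0,"wz": 0}
    - {"tx": 0,"ty": 0,"tz": 0,"wx": 0,"wy": 0,"wz": 0}
    - {"tx": 0,"ty": 0,"tz": 0,"wx": 0,"wy": 0,"wz": 0}
    - {"tx": 0,"ty": 0,"tz": 0,"wx": 0,"wy": 0,"wz": 0}
    - {"tx": 0,"ty": 0,"tz": -0.5,"wx": 0,"wy": 0,"wz": 0}
    - {"tx": 0,"ty": 0,"tz": -1.5,"wx": 0,"wy": 0,"wz": 0}
    - {"tx": 0,"ty": 0,"tz": -3,"wx": 0,"wy": 0,"wz": 0}
    - {"tx": 0,"ty": 0,"tz": -4,"wx": 0,"wy": 0,"wz": 0}
    - {"tx": 0,"ty": 0,"tz": -4,"wx": 0,"wy": 0,"wz": 0}
    - {"tx": 0,"ty": 0,"tz": -3,"wx": 0,"wy": 0,"wz": 0}
    - {"tx": 0,"ty": 0,"tz": 0,"wx": 0,"wy": 0,"wz": 0}

```text
time_s: 16.42
ee_pos: [511.5, -18.0, 200.5]
ee_rot: [179.3, 0.1, 92.6]
force: [0.5, -0.4, -0.4]
gripper_width: 61.9
gripper_force: 0.0
```

```bash
python3 - <<'E'
from h import *
import pickle
fr=pickle.load(open("fr0.pkl","rb"));fr["wF"]=grab_frame("wrist");pickle.dump(fr,open("fr0.pkl","wb"))
p,Q=pose();print(p)
t=tool(89.5,42);z=t.apply([0,0,1]);print(z)
g=np.array([508,-108,16]);plan(g-120*z,t,10)
E
```

```text
[509.82615146 -17.95500781 197.31727077]
[ 0.00583919  0.66910513 -0.74314483]
10 rows t(cm) [-1.952 -0.07   0.327] w [-0.0013  0.0733  0.0054]
```

>>> move_arm:
  gripper: 5
  plan:
    - {"tx": -1.95,"ty": -0.07,"tz": 0.33,"wx": 0,"wy": 0.0733,"wz": 0.0054}
    - {"tx": -1.95,"ty": -0.07,"tz": 0.33,"wx": 0,"wy": 0.0733,"wz": 0.0054}
    - {"tx": -1.95,"ty": -0.07,"tz": 0.33,"wx": 0,"wy": 0.0733,"wz": 0.0054}
    - {"tx": -1.95,"ty": -0.07,"tz": 0.33,"wx": 0,"wy": 0.0733,"wz": 0.0054}
    - {"tx": -1.95,"ty": -0.07,"tz": 0.33,"wx": 0,"wy": 0.0733,"wz": 0.0054}
    - {"tx": -1.95,"ty": -0.07,"tz": 0.33,"wx": 0,"wy": 0.0733,"wz": 0.0054}
    - {"tx": -1.95,"ty": -0.07,"tz": 0.33,"wx": 0,"wy": 0.0733,"wz": 0.0054}
    - {"tx": -1.95,"ty": -0.07,"tz": 0.33,"wx": 0,"wy": 0.0733,"wz": 0.0054}
    - {"tx": -1.95,"ty": -0.07,"tz": 0.33,"wx": 0,"wy": 0.0733,"wz": 0.0054}
    - {"tx": -1.95,"ty": -0.07,"tz": 0.33,"wx": 0,"wy": 0.0733,"wz": 0.0054}
    - {"tx": 0,"ty": 0,"tz": 0,"wx": 0,"wy": 0,"wz": 0}
    - {"tx": 0,"ty": 0,"tz": 0,"wx": 0,"wy": 0,"wz": 0}

```text
time_s: 17.47
ee_pos: [502.7, -188.2, 98.5]
ee_rot: [-178.0, -42.2, 88.3]
force: [1.1, 0.3, 0.2]
gripper_width: 49.5
gripper_force: 0.0
```

```bash
python3 - <<'E'
from h import *
import pickle
fr=pickle.load(open("fr0.pkl","rb"));fr["wG"]=f=grab_frame("wrist");pickle.dump(fr,open("fr0.pkl","wb"))
p,Q=pose();print(p,env.state()["ee_rot"])
im=cv2.resize(f["color"][:,:,::-1],(800,600),interpolation=cv2.INTER_CUBIC)
r=R.from_euler("z",92.6,degrees=True)
def pl(c,yaw,pts,col):
    C=np.array(c)+R.from_euler("z",yaw,degrees=True).apply(np.array(pts,float))
    cv2.polylines(im,[((proj(f,C)+.5)*1.5625).astype(int)],True,col,1)
box=lambda x0,x1,y0,y1,z:[(x0,y0,z),(x1,y0,z),(x1,y1,z),(x0,y1,z)]
pl((507.7,-18.1,45),92.6,box(-52,52,-26,26,0),(0,0,255))
pl((508.5,-10.5,0),89.3,box(-80,80,-65,65,16),(0,255,255))
pl((508.5,-10.5,0),89.3,box(-126,-80,-8,8,34),(0,255,0))
pl((549.2,203.5,0),85.9,box(0,164,-68,68,0),(255,0,255))
pl((549.2,203.5,0),85.9,box(0,170,-72,72,254),(255,255,0))
cv2.imwrite("pics/wG.png",im)
E
```

```text
[ 503.30403584 -187.46308625  100.1144404 ] [-178.24912685  -42.09820332   88.55620255]
```

View pics/wG.png

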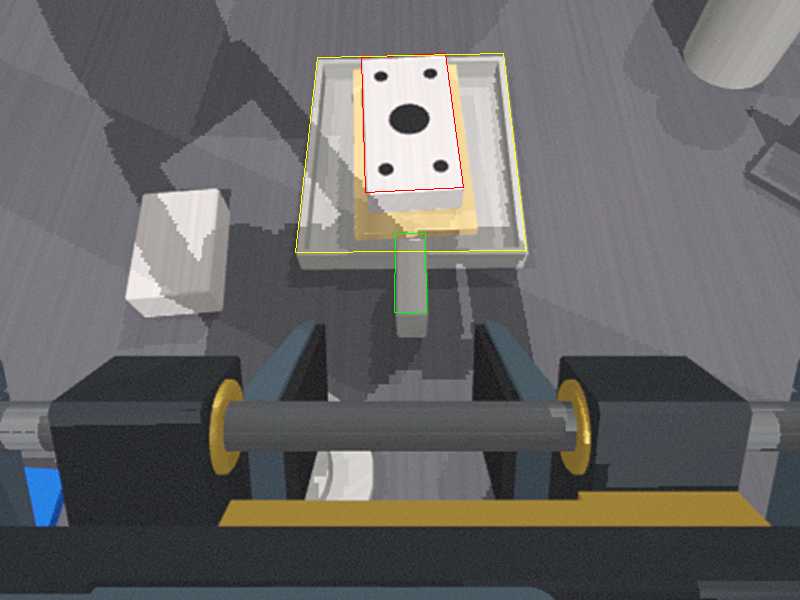

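The stack, tray and handle all match the predicted outlines to about 1 mm, but the rack is out of view. I'll fit the rack pose from the top and scene corners and use code for the edges.

```bash
cat > m3.py <<'E'
from h import *
import pickle
from scipy.optimize import least_squares
fr=pickle.load(open("fr0.pkl","rb"));T,S=fr["top"],fr["scene"]
k=lambda p:(np.array(p,float)+.5)/1.5625-.5
t=k([(217,290),(242,184),(117,160),(88,262)]);s=k([(541,180),(566,240),(694,230),(652,173)])
def sub(f,p):
    g=cv2.cvtColor(f["color"],cv2.COLOR_RGB2GRAY)
    return cv2.cornerSubPix(g,p.astype(np.float32).reshape(-1,1,2),(4,4),(-1,-1),(3,50,.01)).reshape(-1,2)
t2,s2=sub(T,t),sub(S,s);print("sub top",(t2-t).round(1).tolist(),"scene",(s2-s).round(1).tolist())
B=np.array([(-85,72,254),(-85,-72,254),(85,-72,254),(85,72,254)],float)
def W(q):return R.from_euler("z",q[2]).apply(B)+[q[0],q[1],0]
for n,tt,ss in(("hand",t,s),("sub",t2,s2)):
  for m,use in(("T",(1,0)),("S",(0,1)),("TS",(1,1))):
    r=least_squares(lambda q:np.r_[use[0]*(proj(T,W(q))-tt).ravel(),use[1]*(proj(S,W(q))-ss).ravel()],[560,290,1.5])
    q=r.x;mo=q[:2]-85*np.array([np.cos(q[2]),np.sin(q[2])]);print(n,m,q[:2].round(1),np.degrees(q[2]).round(2),"mouth",mo.round(1),"rms",np.sqrt((r.fun**2).sum()/sum(use)/4).round(2))
E
python3 m3.py
```

```text
sub top [[0.6, 0.9], [-1.0, 0.3], [0.1, -2.1], [-3.6, -1.2]] scene [[0.7, 0.5], [1.6, -0.4], [0.0, 0.0], [1.8, 2.6]]
hand T [554.  286.5] 87.16 mouth [549.7 201.6] rms 1.42
hand S [563.1 291.1] 83.82 mouth [553.9 206.6] rms 1.76
hand TS [557.3 289.5] 85.95 mouth [551.3 204.7] rms 2.98
sub T [554.7 288.7] 86.2 mouth [549.1 203.9] rms 2.63
sub S [565.3 292.5] 83.22 mouth [555.3 208.1] rms 1.84
sub TS [558.4 291.5] 85.15 mouth [551.2 206.8] rms 3.42
```

```bash
python3 - <<'E'
from h import *
plan((507.3,-107,16),tool(89.3,42),9)
E
```

```text
9 rows t(cm) [0.038 0.049 1.293] w [-0.0024 -0.0002 -0.0011]
```

>>> move_arm:
  plan:
    - {"tx": 0.04,"ty": 0.05,"tz": 1.5,"wx": -0.0024,"wy": 0,"wz": -0.001}
    - {"tx": 0.04,"ty": 0.05,"tz": 2,"wx": -0.0024,"wy": 0,"wz": -0.001}
    - {"tx": 0.04,"ty": 0.05,"tz": 2,"wx": -0.0024,"wy": 0,"wz": -0.001}
    - {"tx": 0.04,"ty": 0.05,"tz": 1.7,"wx": -0.0024,"wy": 0,"wz": -0.001}
    - {"tx": 0.04,"ty": 0.05,"tz": 1.4,"wx": -0.0024,"wy": 0,"wz": -0.001}
    - {"tx": 0.04,"ty": 0.05,"tz": 1.2,"wx": -0.0024,"wy": 0,"wz": -0.001}
    - {"tx": 0.04,"ty": 0.05,"tz": 1,"wx": -0.0024,"wy": 0,"wz": -0.001}
    - {"tx": 0.04,"ty": 0.05,"tz": 0.5,"wx": -0.0024,"wy": 0,"wz": -0.001}
    - {"tx": 0.04,"ty": 0.05,"tz": 0.3,"wx": -0.0024,"wy": 0,"wz": -0.001}
    - {"tx": 0,"ty": 0,"tz": 0,"wx": 0,"wy": 0,"wz": 0}
    - {"tx": 0,"ty": 0,"tz": 0,"wx": 0,"wy": 0,"wz": 0}

```text
time_s: 18.43
ee_pos: [508.2, -107.7, 17.7]
ee_rot: [179.8, -42.0, 89.5]
force: [0.2, 0.4, -0.4]
gripper_width: 50.0
gripper_force: 0.0
```

```bash
python3 - <<'E'
from h import *
plan((507.3,-107,16),tool(89.3,42),2)
E
```

```text
2 rows t(cm) [-0.03  -0.044  0.088] w [0.0008 0.0004 0.0012]
```

>>> move_arm:
  gripper: 1
  force: 25
  plan:
    - {"tx": 0,"ty": -0.04,"tz": 0,"wx": 0,"wy": 0,"wz": 0}
    - {"tx": 0,"ty": -0.04,"tz": 0,"wx": 0,"wy": 0,"wz": 0}
    - {"tx": 0,"ty": 0,"tz": 0,"wx": 0,"wy": 0,"wz": 0}
    - {"tx": 0,"ty": 0,"tz": 0,"wx": 0,"wy": 0,"wz": 0}
    - {"tx": 0,"ty": 0,"tz": 0,"wx": 0,"wy": 0,"wz": 0}
    - {"tx": 0,"ty": 0,"tz": 0,"wx": 0,"wy": 0,"wz": 0}
    - {"tx": 0,"ty": 0,"tz": 0,"wx": 0,"wy": 0,"wz": 0}
    - {"tx": 0,"ty": 0,"tz": 0,"wx": 0,"wy": 0,"wz": 0}

```text
time_s: 19.1
ee_pos: [507.2, -107.8, 17.2]
ee_rot: [179.9, -42.0, 89.4]
force: [-0.1, -0.6, 1.3]
gripper_width: 15.7
gripper_force: 25.0
```

```bash
python3 - <<'E'
from h import *
p,Q=pose();print(p,env.state()["ee_rot"],env.state()["gripper_width"],env.state()["force"])
# TCP in tray frame
Rt=R.from_euler("z",89.4,degrees=True);o=Rt.inv().apply(p-[508.5,-10.5,0]);print("tcp in tray",o.round(1))
o=np.array([o[0],0,p[2]])
yaw=86;u=np.array([np.cos(np.radians(yaw)),np.sin(np.radians(yaw)),0]);mouth=np.array([550.5,204,0])
c=mouth-140*u;g=c+R.from_euler("z",yaw,degrees=True).apply(o);print("tray c",c,g)
plan(g,R.from_euler("z",yaw-89.4,degrees=True)*Q,20)
E
```

```text
[ 507.17482249 -107.75293685   17.22845741] [179.85075405 -41.99252083  89.39409601] 15.725357586243897 [-0.14124123 -0.55868129  1.26734113]
tcp in tray [-97.3   0.3  17.2]
tray c [540.73409368  64.34103296   0.        ] [533.9494757  -32.68352434  17.22845741]
20 rows t(cm) [0.283 0.119 0.255] w [-0.002  -0.      0.0022]
```

>>> move_arm:
  plan:
    - {"tx": 0.14,"ty": 0.06,"tz": 0.127,"wx": -0.001,"wy": 0,"wz": 0.0011}
    - {"tx": 0.283,"ty": 0.119,"tz": 0.255,"wx": -0.002,"wy": 0,"wz": 0.0022}
    - {"tx": 0.283,"ty": 0.119,"tz": 0.255,"wx": -0.002,"wy": 0,"wz": 0.0022}
    - {"tx": 0.283,"ty": 0.119,"tz": 0.255,"wx": -0.002,"wy": 0,"wz": 0.0022}
    - {"tx": 0.283,"ty": 0.119,"tz": 0.255,"wx": -0.002,"wy": 0,"wz": 0.0022}
    - {"tx": 0.283,"ty": 0.119,"tz": 0.255,"wx": -0.002,"wy": 0,"wz": 0.0022}
    - {"tx": 0.283,"ty": 0.119,"tz": 0.255,"wx": -0.002,"wy": 0,"wz": 0.0022}
    - {"tx": 0.283,"ty": 0.119,"tz": 0.255,"wx": -0.002,"wy": 0,"wz": 0.0022}
    - {"tx": 0.283,"ty": 0.119,"tz": 0.255,"wx": -0.002,"wy": 0,"wz": 0.0022}
    - {"tx": 0.283,"ty": 0.119,"tz": 0.255,"wx": -0.002,"wy": 0,"wz": 0.0022}
    - {"tx": 0.283,"ty": 0.119,"tz": 0.255,"wx": -0.002,"wy": 0,"wz": 0.0022}

```text
time_s: 20.02
ee_pos: [519.9, -68.9, 17.2]
ee_rot: [179.8, -41.9, 87.8]
force: [-3.2, -6.9, 4.0]
gripper_width: 16.0
gripper_force: 25.0
```

>>> move_arm:
  plan:
    - {"tx": 0.283,"ty": 0.119,"tz": 0.255,"wx": -0.002,"wy": 0,"wz": 0.0022}
    - {"tx": 0.283,"ty": 0.119,"tz": 0.255,"wx": -0.002,"wy": 0,"wz": 0.0022}
    - {"tx": 0.283,"ty": 0.119,"tz": 0.255,"wx": -0.002,"wy": 0,"wz": 0.0022}
    - {"tx": 0.283,"ty": 0.119,"tz": 0.255,"wx": -0.002,"wy": 0,"wz": 0.0022}
    - {"tx": 0.283,"ty": 0.119,"tz": 0.255,"wx": -0.002,"wy": 0,"wz": 0.0022}
    - {"tx": 0.283,"ty": 0.119,"tz": 0.255,"wx": -0.002,"wy": 0,"wz": 0.0022}
    - {"tx": 0.283,"ty": 0.119,"tz": 0.255,"wx": -0.002,"wy": 0,"wz": 0.0022}
    - {"tx": 0.283,"ty": 0.119,"tz": 0.255,"wx": -0.002,"wy": 0,"wz": 0.0022}
    - {"tx": 0.283,"ty": 0.119,"tz": 0.255,"wx": -0.002,"wy": 0,"wz": 0.0022}
    - {"tx": 0.14,"ty": 0.06,"tz": 0.127,"wx": -0.001,"wy": 0,"wz": 0.0011}
    - {"tx": 0,"ty": 0,"tz": 0,"wx": 0,"wy": 0,"wz": 0}

```text
time_s: 20.93
ee_pos: [533.2, -32.8, 17.2]
ee_rot: [179.8, -41.9, 86.1]
force: [-1.4, -3.0, 1.7]
gripper_width: 15.9
gripper_force: 25.0
```

```bash
python3 - <<'E'
from h import *
import pickle
fr=pickle.load(open("fr0.pkl","rb"));fr["wH"]=f=grab_frame("wrist");fr["topH"]=t=grab_frame("top");pickle.dump(fr,open("fr0.pkl","wb"))
s=env.state();p,Q=pose();print(p,s["ee_rot"],s["force"],s["gripper_width"])
yaw=s["ee_rot"][2];c=p-R.from_euler("z",yaw,degrees=True).apply([-97.3,0,p[2]]);print("tray",c,yaw)
im=cv2.resize(f["color"][:290,90:422,::-1],None,fx=2.06,fy=2.06,interpolation=cv2.INTER_CUBIC)
def pl(c,yaw,pts,col):
    C=np.array(c)+R.from_euler("z",yaw,degrees=True).apply(np.array(pts,float))
    cv2.polylines(im,[((proj(f,C)+.5-[90,0])*2.06).astype(int)],True,col,1)
box=lambda x0,x1,y0,y1,z:[(x0,y0,z),(x1,y0,z),(x1,y1,z),(x0,y1,z)]
pl(c,yaw,box(-80,80,-65,65,16),(0,255,255))
pl((550.5,204,0),86,box(0,164,-68,68,0),(255,0,255))
pl((550.5,204,0),86,[(-26,-80,18),(0,-68,18),(0,68,18),(-26,80,18)],(255,255,0))
print(im.shape);cv2.imwrite("pics/wH.png",im)
E
```

```text
[533.19129484 -32.84189435  17.19007143] [179.85564071 -41.95839682  86.11510886] [-2.35354532 -5.05329423  2.38516248] 15.490728913469914
tray [539.78358386  64.23452774   0.        ] 86.11510886316532
(597, 684, 3)
```

View pics/wH.png

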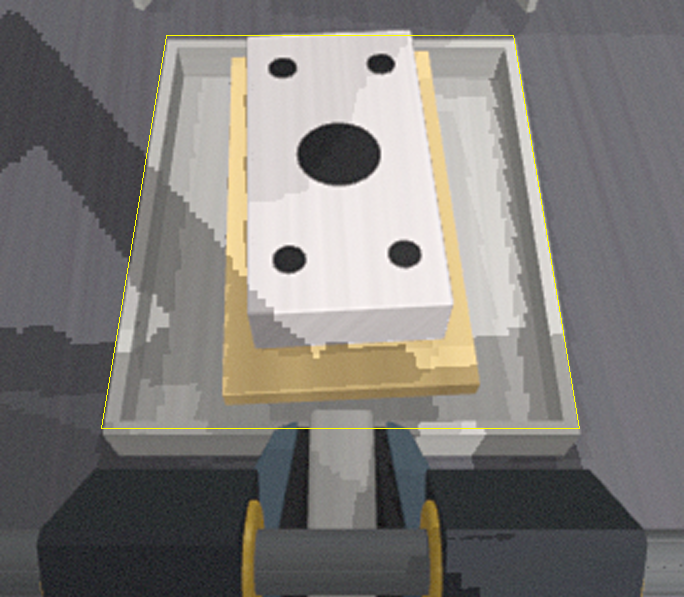

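The tray follows the grip exactly. The rack's guide tips just show at the top edge near (140,4) and (530,4). I'll advance 20 mm so code can measure them.

>>> move_arm:
  plan:
    - {"tx": 0.12,"ty": 0,"tz": 0.11,"wx": 0,"wy": 0,"wz": 0}
    - {"tx": 0.3,"ty": 0,"tz": 0.27,"wx": 0,"wy": 0,"wz": 0}
    - {"tx": 0.3,"ty": 0,"tz": 0.27,"wx": 0,"wy": 0,"wz": 0}
    - {"tx": 0.3,"ty": 0,"tz": 0.27,"wx": 0,"wy": 0,"wz": 0}
    - {"tx": 0.3,"ty": 0,"tz": 0.27,"wx": 0,"wy": 0,"wz": 0}
    - {"tx": 0.16,"ty": 0,"tz": 0.145,"wx": 0,"wy": 0,"wz": 0}
    - {"tx": 0,"ty": 0,"tz": 0,"wx": 0,"wy": 0,"wz": 0}

```text
time_s: 21.62
ee_pos: [535.9, -13.0, 17.2]
ee_rot: [179.7, -41.9, 86.0]
force: [1.1, -3.8, 1.1]
gripper_width: 16.0
gripper_force: 25.0
```

```bash
python3 - <<'E'
from h import *
import pickle
fr=pickle.load(open("fr0.pkl","rb"));fr["wI"]=f=grab_frame("wrist");pickle.dump(fr,open("fr0.pkl","wb"))
s=env.state();p,Q=pose();yaw=s["ee_rot"][2];c=p-R.from_euler("z",yaw,degrees=True).apply([-97.3,0,p[2]]);print("tray",c,yaw,s["force"])
g=cv2.GaussianBlur(cv2.cvtColor(f["color"],cv2.COLOR_RGB2GRAY),(3,3),0)
for r in range(0,26,2):print(r,"L",g[r,132:196:2],"R",g[r,310:374:2])
# predicted guide tips
rk=R.from_euler("z",86,degrees=True);P=lambda pts:(np.array([550.5,204,0])+rk.apply(np.array(pts,float)))
print(proj(f,P([(-26,80,18),(-26,-80,18),(-26,80,0),(-26,-80,0),(0,68,18),(0,-68,18)])).round(1).tolist())
E
```

```text
tray [542.64324345  84.05525819   0.        ] 86.03601302789906 [ 0.03860544 -3.45181595  0.64195312]
0 L [101 101 102 103 101 100 125 159 151 139 137 138 139 140 141 142 142 139
 140 131  95  94  92  94  96  94  93  91  94  94  89  90] R [ 96  94  95  94  94  94  94  95  96  89 114 116 118 118 118 119 117 114
 113 115 158 192 176 116 104 104 104 108 106 105 105 103]
2 L [102 101 102 103 104  99 114 153 148 137 137 139 140 141 142 141 140 139
 139 113  92  93  92  94  96  93  96  95  95  94  90  90] R [ 95  96  95  92  93  93  92  94  96  94 111 117 118 117 118 119 117 114
 110 107 134 168 151 107 103 104 105 108 107 106 104 101]
4 L [102 100 103 103 103 100 105 145 150 140 139 141 140 142 141 141 139 139
 118  96  94  96  93  94 100 100 103 100 100  98  96  96] R [ 94  95  94  95  93  93  93  94  97  95  98 112 116 118 117 118 119 117
 109 106 134 161 136 105 104 106 104 105 107 106 105 103]
6 L [101 102 102 104 104 100  99 138 155 143 140 142 140 142 140 138 140 121
  96  93  94  93  92  99 103 101 101 100 102  99  98  99] R [ 94  94  95  95  94  93  93  94  92  95  94 100 115 117 
[... 1884 characters left out ...]
0 149  94 105
 141 151 119 106 104 105 106 106 104 102 104 103 108 105]
22 L [102 102 102 104 102  99  99 100 101 103 102 101  98  98 101 103 102 101
 101 123 186 189 178 178 179 178 179 178 179 179 179 178] R [183 188 199 199 199 200 200 199 198 200 200 200 200 208 212 171  96  96
 104 104 104 107 104 102 106 107 105 103 103 104 106 106]
24 L [102 103 103 103 101  98  98 101 101 104 102  99  98 100 102 106 104 103
 102 135 190 189 162 161 161 161 161 162 163 162 161 162] R [160 162 162 162 162 163 162 162 162 162 163 163 160 196 211 192  99  96
  96 103 103 105 105 104 104 107 105 104 102 104 104 106]
[[151.7, 2.1], [355.5, 2.5], [157.5, 22.3], [349.8, 22.6], [170.7, -18.5], [336.7, -18.1]]
```

```bash
python3 - <<'E'
from h import *
import pickle
f=pickle.load(open("fr0.pkl","rb"))["wI"]
rows=np.arange(2,20,2)
L=atz(f,np.c_[[169.6,168,166,164.2,162.5,161,159.4,157.5,156],rows],0);Rr=atz(f,np.c_[[329.3,331,333,334.2,336,337.5,339,341,343],rows],0)
tL,tR=atz(f,[(154,20.5)],0)[0],atz(f,[(345.5,20.8)],0)[0]
print(L[:,:2].round(1).tolist(),Rr[:,:2].round(1).tolist(),tL,tR)
m=lambda P:np.polyfit(P[:,1],P[:,0],1)
a,b=m(L),m(Rr);al=np.arctan(a[0]);be=np.arctan(b[0]);print("slopes deg",np.degrees([al,be]),"rack yaw",90-np.degrees(al+be)/2)
for w in(136,160):
  for d in [np.radians(90-86)]:
    pass
# tips and mouth-end midlines
for i in(0,3,6,8):print(((L[i]+Rr[i])/2)[:2].round(1),np.linalg.norm(L[i]-Rr[i]).round(1))
e=Rr[0]-L[0];print("yaw from ends",np.degrees(np.arctan2(e[1],e[0]))+90,"tips",np.degrees(np.arctan2(*(tR-tL)[[1,0]]))+90,(tL+tR)/2,np.linalg.norm(tR-tL))
E
```

```text
[[477.9, 209.1], [476.6, 206.5], [475.0, 203.9], [473.6, 201.4], [472.3, 198.9], [471.1, 196.4], [469.9, 193.9], [468.5, 191.5], [467.3, 189.1]] [[615.9, 199.9], [616.9, 197.1], [618.2, 194.4], [618.8, 191.7], [619.8, 189.0], [620.6, 186.4], [621.5, 183.8], [622.7, 181.2], [623.9, 178.6]] [465.86217268 186.04832343   0.        ] [625.32880054 174.96005246   0.        ]
slopes deg [ 27.81481276 -19.87979126] rack yaw 86.03248925332484
[546.9 204.5] 138.4
[546.2 196.6] 145.5
[545.7 188.9] 151.9
[545.6 183.8] 156.9
yaw from ends 86.18486574082313 tips 86.02242671605855 [545.59548661 180.50418794   0.        ] 159.85166609516418
```

```bash
python3 - <<'E'
from h import *
import pickle
f=pickle.load(open("fr0.pkl","rb"))["wI"]
X=atz(f,[(170.8,19),(339.6,19),(169.8,24),(341,24)],16);print(X.round(1).tolist())
u=np.array([np.cos(np.radians(86.05)),np.sin(np.radians(86.05)),0]);v=np.array([-u[1],u[0],0]);a=np.array([545.6,180.5,0])
print("tray corners in rack (x from mouth, y)",[(round((x-a)@u-26,1),round((x-a)@v,1)) for x in X], "width",np.linalg.norm(X[1]-X[0]))
s=env.state();p,Q=pose();c=p-R.from_euler("z",86.05,degrees=True).apply([-97.3,0,p[2]]);print("tcp-based",(c-a)@u-26,(c-a)@v)
# tool-frame shift for 1 mm along v
print("v in tool",Q.inv().apply(v).round(3),"u in tool",Q.inv().apply(u).round(3))
E
```

```text
[[484.0, 165.5, 16.0], [613.4, 156.8, 16.0], [483.5, 159.9, 16.0], [613.4, 151.1, 16.0]]
tray corners in rack (x from mouth, y) [(np.float64(-45.2), np.float64(60.4)), (np.float64(-45.0), np.float64(-69.2)), (np.float64(-50.9), np.float64(60.5)), (np.float64(-50.6), np.float64(-69.7))] width 129.63210594381601
tcp-based -122.41931756734019 -3.670198000446113
v in tool [-0.    -1.    -0.005] u in tool [ 0.744 -0.003  0.669]
```

>>> move_arm:
  plan:
    - {"tx": 0.15,"ty": -0.06,"tz": 0.134,"wx": 0,"wy": 0,"wz": 0}
    - {"tx": 0.298,"ty": -0.06,"tz": 0.268,"wx": 0,"wy": 0,"wz": 0}
    - {"tx": 0.298,"ty": -0.06,"tz": 0.268,"wx": 0,"wy": 0,"wz": 0}
    - {"tx": 0.298,"ty": -0.06,"tz": 0.268,"wx": 0,"wy": 0,"wz": 0}
    - {"tx": 0.298,"ty": -0.06,"tz": 0.268,"wx": 0,"wy": 0,"wz": 0}
    - {"tx": 0.298,"ty": -0.06,"tz": 0.268,"wx": 0,"wy": 0,"wz": 0}
    - {"tx": 0.298,"ty": -0.06,"tz": 0.268,"wx": 0,"wy": 0,"wz": 0}
    - {"tx": 0.298,"ty": 0,"tz": 0.268,"wx": 0,"wy": 0,"wz": 0}
    - {"tx": 0.298,"ty": 0,"tz": 0.268,"wx": 0,"wy": 0,"wz": 0}
    - {"tx": 0.298,"ty": 0,"tz": 0.268,"wx": 0,"wy": 0,"wz": 0}
    - {"tx": 0.15,"ty": 0,"tz": 0.134,"wx": 0,"wy": 0,"wz": 0}
    - {"tx": 0,"ty": 0,"tz": 0,"wx": 0,"wy": 0,"wz": 0}

```text
time_s: 22.67
ee_pos: [534.3, 27.5, 17.2]
ee_rot: [179.8, -42.0, 86.0]
force: [0.1, -2.2, -0.2]
gripper_width: 15.9
gripper_force: 25.0
```

```bash
cat > st.py <<'E'
from h import *
s=env.state();p,Q=pose();c=p-R.from_euler("z",s["ee_rot"][2],degrees=True).apply([-97.3,0,p[2]])
u=np.array([np.cos(np.radians(86.05)),np.sin(np.radians(86.05)),0]);v=np.array([-u[1],u[0],0]);a=np.array([545.6,180.5,0])
print("center rel mouth",((c-a)@u-26).round(1),((c-a)@v).round(1),"z",p[2].round(1),s["ee_rot"].round(2),"F",s["force"].round(1),"w",s["gripper_width"])
E
python3 st.py
```

```text
center rel mouth -82.1 0.7 z 17.2 [179.78 -41.97  86.03] F [ 0.1 -2.2 -0.2] w 15.867961535635768
```

>>> move_arm:
  plan:
    - {"tx": 0.22,"ty": 0,"tz": 0.2,"wx": 0,"wy": 0,"wz": 0}
    - {"tx": 0.372,"ty": 0,"tz": 0.334,"wx": 0,"wy": 0,"wz": 0}
    - {"tx": 0.372,"ty": 0,"tz": 0.334,"wx": 0,"wy": 0,"wz": 0}
    - {"tx": 0.372,"ty": 0,"tz": 0.334,"wx": 0,"wy": 0,"wz": 0}
    - {"tx": 0.372,"ty": 0,"tz": 0.334,"wx": 0,"wy": 0,"wz": 0}
    - {"tx": 0.372,"ty": 0,"tz": 0.334,"wx": 0,"wy": 0,"wz": 0}
    - {"tx": 0.372,"ty": 0,"tz": 0.334,"wx": 0,"wy": 0,"wz": 0}
    - {"tx": 0.372,"ty": 0,"tz": 0.334,"wx": 0,"wy": 0,"wz": 0}
    - {"tx": 0.372,"ty": 0,"tz": 0.334,"wx": 0,"wy": 0,"wz": 0}
    - {"tx": 0.22,"ty": 0,"tz": 0.2,"wx": 0,"wy": 0,"wz": 0}

```text
time_s: 23.5
ee_pos: [537.4, 73.2, 17.2]
ee_rot: [179.8, -42.0, 86.0]
force: [0.3, -7.1, 3.3]
gripper_width: 16.1
gripper_force: 25.0
```

```bash
python3 st.py
```

```text
center rel mouth -36.3 0.8 z 17.2 [179.8  -41.96  86.04] F [ 0.3 -7.1  3.3] w 16.073340124515877
```

No side forces, so I'll continue; 120 mm remain.

>>> move_arm:
  plan:
    - {"tx": 0.372,"ty": 0,"tz": 0.334,"wx": 0,"wy": 0,"wz": 0}
    - {"tx": 0.372,"ty": 0,"tz": 0.334,"wx": 0,"wy": 0,"wz": 0}
    - {"tx": 0.372,"ty": 0,"tz": 0.334,"wx": 0,"wy": 0,"wz": 0}
    - {"tx": 0.372,"ty": 0,"tz": 0.334,"wx": 0,"wy": 0,"wz": 0}
    - {"tx": 0.372,"ty": 0,"tz": 0.334,"wx": 0,"wy": 0,"wz": 0}
    - {"tx": 0.372,"ty": 0,"tz": 0.334,"wx": 0,"wy": 0,"wz": 0}
    - {"tx": 0.372,"ty": 0,"tz": 0.334,"wx": 0,"wy": 0,"wz": 0}
    - {"tx": 0.372,"ty": 0,"tz": 0.334,"wx": 0,"wy": 0,"wz": 0}
    - {"tx": 0.372,"ty": 0,"tz": 0.334,"wx": 0,"wy": 0,"wz": 0}
    - {"tx": 0.372,"ty": 0,"tz": 0.334,"wx": 0,"wy": 0,"wz": 0}

```text
time_s: 24.33
ee_pos: [540.8, 122.9, 17.2]
ee_rot: [179.8, -42.0, 86.0]
force: [-0.4, -6.3, 2.6]
gripper_width: 16.1
gripper_force: 25.0
```

>>> move_arm:
  plan:
    - {"tx": 0.372,"ty": 0,"tz": 0.334,"wx": 0,"wy": 0,"wz": 0}
    - {"tx": 0.372,"ty": 0,"tz": 0.334,"wx": 0,"wy": 0,"wz": 0}
    - {"tx": 0.372,"ty": 0,"tz": 0.334,"wx": 0,"wy": 0,"wz": 0}
    - {"tx": 0.372,"ty": 0,"tz": 0.334,"wx": 0,"wy": 0,"wz": 0}
    - {"tx": 0.372,"ty": 0,"tz": 0.334,"wx": 0,"wy": 0,"wz": 0}
    - {"tx": 0.372,"ty": 0,"tz": 0.334,"wx": 0,"wy": 0,"wz": 0}
    - {"tx": 0.372,"ty": 0,"tz": 0.334,"wx": 0,"wy": 0,"wz": 0}
    - {"tx": 0.3,"ty": 0,"tz": 0.27,"wx": 0,"wy": 0,"wz": 0}
    - {"tx": 0.3,"ty": 0,"tz": 0.27,"wx": 0,"wy": 0,"wz": 0}
    - {"tx": 0.3,"ty": 0,"tz": 0.27,"wx": 0,"wy": 0,"wz": 0}
    - {"tx": 0.15,"ty": 0,"tz": 0.134,"wx": 0,"wy": 0,"wz": 0}

```text
time_s: 25.25
ee_pos: [544.1, 172.2, 17.2]
ee_rot: [179.8, -42.0, 86.0]
force: [1.1, -6.8, 3.9]
gripper_width: 15.6
gripper_force: 25.0
```

```bash
python3 st.py
```

```text
center rel mouth 62.9 0.9 z 17.2 [179.83 -41.97  86.03] F [ 1.1 -6.8  3.9] w 15.618731347059882
```

>>> move_arm:
  plan:
    - {"tx": 0.15,"ty": 0,"tz": 0.134,"wx": 0,"wy": 0,"wz": 0}
    - {"tx": 0.15,"ty": 0,"tz": 0.134,"wx": 0,"wy": 0,"wz": 0}
    - {"tx": 0.15,"ty": 0,"tz": 0.134,"wx": 0,"wy": 0,"wz": 0}
    - {"tx": 0.15,"ty": 0,"tz": 0.134,"wx": 0,"wy": 0,"wz": 0}
    - {"tx": 0.15,"ty": 0,"tz": 0.134,"wx": 0,"wy": 0,"wz": 0}
    - {"tx": 0.15,"ty": 0,"tz": 0.134,"wx": 0,"wy": 0,"wz": 0}
    - {"tx": 0.15,"ty": 0,"tz": 0.134,"wx": 0,"wy": 0,"wz": 0}
    - {"tx": 0.15,"ty": 0,"tz": 0.134,"wx": 0,"wy": 0,"wz": 0}
    - {"tx": 0,"ty": 0,"tz": 0,"wx": 0,"wy": 0,"wz": 0}

```text
time_s: 26.0
ee_pos: [545.2, 188.3, 17.2]
ee_rot: [179.9, -42.0, 86.0]
force: [0.2, -3.7, 0.3]
gripper_width: 15.8
gripper_force: 25.0
```

>>> move_arm:
  plan:
    - {"tx": 0.074,"ty": 0,"tz": 0.067,"wx": 0,"wy": 0,"wz": 0}
    - {"tx": 0.074,"ty": 0,"tz": 0.067,"wx": 0,"wy": 0,"wz": 0}
    - {"tx": 0.074,"ty": 0,"tz": 0.067,"wx": 0,"wy": 0,"wz": 0}
    - {"tx": 0,"ty": 0,"tz": 0,"wx": 0,"wy": 0,"wz": 0}

```text
time_s: 26.33
ee_pos: [545.4, 191.1, 17.2]
ee_rot: [179.9, -42.0, 86.0]
force: [-1.0, -4.4, 0.3]
gripper_width: 15.8
gripper_force: 25.0
```

```bash
python3 st.py
```

```text
center rel mouth 81.9 0.8 z 17.2 [179.85 -41.98  86.01] F [-1.  -4.4  0.3] w 15.753384092478516
```

>>> move_arm:
  plan:
    - {"tx": 0.074,"ty": 0,"tz": 0.067,"wx": 0,"wy": 0,"wz": 0}
    - {"tx": 0.074,"ty": 0,"tz": 0.067,"wx": 0,"wy": 0,"wz": 0}
    - {"tx": 0,"ty": 0,"tz": 0,"wx": 0,"wy": 0,"wz": 0}

```text
time_s: 26.58
ee_pos: [545.6, 193.0, 17.2]
ee_rot: [179.8, -42.0, 86.0]
force: [-0.3, -5.6, 1.5]
gripper_width: 16.0
gripper_force: 25.0
```

>>> move_arm:
  plan:
    - {"tx": 0.074,"ty": 0,"tz": 0.067,"wx": 0,"wy": 0,"wz": 0}
    - {"tx": 0,"ty": 0,"tz": 0,"wx": 0,"wy": 0,"wz": 0}

```text
time_s: 26.75
ee_pos: [545.6, 194.0, 17.2]
ee_rot: [179.9, -42.0, 86.0]
force: [0.2, -5.7, 0.7]
gripper_width: 16.0
gripper_force: 25.0
```

```bash
python3 st.py
```

```text
center rel mouth 84.8 0.8 z 17.2 [179.85 -41.97  86.01] F [ 0.2 -5.7  0.7] w 15.979521219229863
```

>>> move_arm:
  plan:
    - {"tx": 0.074,"ty": 0,"tz": 0.067,"wx": 0,"wy": 0,"wz": 0}
    - {"tx": 0,"ty": 0,"tz": 0,"wx": 0,"wy": 0,"wz": 0}

```text
time_s: 26.92
ee_pos: [545.7, 195.0, 17.2]
ee_rot: [179.8, -42.0, 86.0]
force: [1.1, -4.8, 0.9]
gripper_width: 15.8
gripper_force: 25.0
```

>>> move_arm:
  plan:
    - {"tx": 0.074,"ty": 0,"tz": 0.067,"wx": 0,"wy": 0,"wz": 0}
    - {"tx": 0,"ty": 0,"tz": 0,"wx": 0,"wy": 0,"wz": 0}

```text
time_s: 27.08
ee_pos: [545.7, 195.1, 17.2]
ee_rot: [179.8, -41.9, 86.0]
force: [-1.2, -10.9, 4.2]
gripper_width: 15.9
gripper_force: 25.0
```

Contact with the stop: the arm no longer advances and the force has risen. I'll release and retreat along the tool axis.

>>> move_arm:
  gripper: 4
  plan:
    - {"tx": 0,"ty": 0,"tz": 0,"wx": 0,"wy": 0,"wz": 0}
    - {"tx": 0,"ty": 0,"tz": 0,"wx": 0,"wy": 0,"wz": 0}
    - {"tx": 0,"ty": 0,"tz": 0,"wx": 0,"wy": 0,"wz": 0}
    - {"tx": 0,"ty": 0,"tz": 0,"wx": 0,"wy": 0,"wz": 0}
    - {"tx": 0,"ty": 0,"tz": -0.5,"wx": 0,"wy": 0,"wz": 0}
    - {"tx": 0,"ty": 0,"tz": -1,"wx": 0,"wy": 0,"wz": 0}
    - {"tx": 0,"ty": 0,"tz": -2,"wx": 0,"wy": 0,"wz": 0}
    - {"tx": 0,"ty": 0,"tz": -3,"wx": 0,"wy": 0,"wz": 0}
    - {"tx": 0,"ty": 0,"tz": -3,"wx": 0,"wy": 0,"wz": 0}
    - {"tx": 0,"ty": 0,"tz": -2,"wx": 0,"wy": 0,"wz": 0}
    - {"tx": 0,"ty": 0,"tz": 0,"wx": 0,"wy": 0,"wz": 0}
    - {"tx": 0,"ty": 0,"tz": 0,"wx": 0,"wy": 0,"wz": 0}

```text
time_s: 28.08
ee_pos: [540.8, 118.7, 104.0]
ee_rot: [179.7, -42.0, 86.1]
force: [-0.4, -0.2, -0.2]
gripper_width: 39.8
gripper_force: 0.0
```

```bash
python3 - <<'E'
from h import *
f=grab_frame("wrist")
print(env.state()["ee_pos"],env.state()["force"])
u=np.array([np.cos(np.radians(86.05)),np.sin(np.radians(86.05)),0]);a=np.array([545.6,180.5,0])+26*u
c=a+84*u;rk=R.from_euler("z",86.05,degrees=True)
P=lambda q:proj(f,c+rk.apply(np.array(q,float))).round(1)
print("handle end top",P([(-126,8,34),(-126,-8,34)]),"wall rim",P([(-80,60,16),(-80,-60,16)]))
g=cv2.GaussianBlur(cv2.cvtColor(f["color"],cv2.COLOR_RGB2GRAY),(3,3),0)
x,y=P([(-126,0,34)])[0];x=int(x);print("col",x)
for r in range(0,220,3):print(r,g[r,x],g[r,x-60],end=" | ")
E
```

```text
[540.00626188 119.47278169 103.02112049] [-0.11856166  0.6850985  -1.12261058]
handle end top [[244.9 208.7]
 [265.4 208.7]] wall rim [[187.  168.9]
 [322.6 168.8]]
col 255
0 187 178 | 3 185 196 | 6 147 154 | 9 138 145 | 12 135 145 | 15 135 145 | 18 137 145 | 21 136 145 | 24 136 143 | 27 136 142 | 30 137 141 | 33 136 141 | 36 136 140 | 39 184 191 | 42 195 201 | 45 187 176 | 48 193 193 | 51 190 188 | 54 189 189 | 57 177 176 | 60 173 175 | 63 174 172 | 66 177 178 | 69 179 180 | 72 177 177 | 75 174 175 | 78 176 176 | 81 178 178 | 84 179 179 | 87 178 178 | 90 176 174 | 93 177 178 | 96 180 179 | 99 176 174 | 102 181 179 | 105 184 167 | 108 194 203 | 111 195 188 | 114 194 189 | 117 194 189 | 120 195 188 | 123 180 190 | 126 145 147 | 129 191 190 | 132 182 179 | 135 174 164 | 138 177 134 | 141 177 123 | 144 176 121 | 147 180 124 | 150 178 125 | 153 178 123 | 156 167 123 | 159 122 123 | 162 128 130 | 165 130 130 | 168 129 129 | 171 128 122 | 174 129 125 | 177 128 110 | 180 128 66 | 183 128 73 | 186 127 76 | 189 127 76 | 192 128 77 | 195 133 77 | 198 144 77 | 201 142 76 | 204 145 77 | 207 142 76 | 210 123 76 | 213 120 77 | 216 120 79 | 219 120 77 |
```

The handle's end edge is at row 209, against a prediction of 208.7 for a tray fully home. Handing the job in.

```bash
python3 -c "
from h import *
print(env.job_done())"
```

```text
the job is handed in; nothing more can be done
None
```

I handed in the job at about 28 s with the tray against the rack stop; I confirmed the stack in order before the tray entered the rack but couldn't see it inside, and no verdict came back.

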